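# Rack the capacitors and hold the discharge key

### The job

Stand the two loose capacitors upright in the two empty wells of the discharge station, so that all three capacitors stand in the row. Then take the key out of its stand, work it down past the sticky pins until it is fully home in the station's lock, turn it a quarter turn clockwise (seen from above) against its spring and keep hold of it there: finish while still gripping the turned key. Leave the insulator, the fuse and the wrench where they lie.

Things in the scene. Friction and masses are not known exactly. Their poses are not given: they have to be found in the camera images.
- station: Discharge station, fixed: grey base plate 190 (x) x 214 (y) x 12 mm; origin at the centre of its underside, x to its far side, y to its left. Far half (centre x = +55 mm): black rack 56 x 196 mm, top at z = 36 mm, with three round wells in a row along y. Near half (x = -50 mm): square steel lock housing 60 x 60 mm, top at z = 64 mm, keyhole in its middle.
- well_left (a point): Centre of the floor of the left well (station y = +62 mm), 12 mm above the bench. Wells are 40 mm in diameter and 24 mm deep with chamfered mouths. Empty at the start.
- well_middle (a point): Centre of the floor of the middle well; cap_c already stands in it.
- well_right (a point): Centre of the floor of the right well (station y = -62 mm). Empty at the start.
- keyhole (a point): Centre of the keyhole on the lock's top face; axes as the station's. Slot 18 (x) x 7 (y) mm through a fixed 6 mm cover plate, the same in the plug below. Two pairs of sprung sticky pins, about 18 and 27 mm down, give way sideways to the pushed key (about 4 to 10 N; a small wiggle is fine). Only fully home, collar on the lock, is the blade below the plate and free to turn.
- rotor (a joint): Lock plug: 0 = rest, slot in line with the keyhole; grows as the key is turned clockwise seen from above, 1.57 = a quarter turn, stop at 1.6. A spring turns it back (about 0.13 N m at a quarter turn). The key has up to about 0.15 rad of play in the plug.
- key: Loose upright steel key, 88 mm long, 0.12 kg, in the stand. Origin at its lower tip, z up the key, x along the width of blade and grip. Blade 16 (x) x 5 (y) mm, tapered tip, z 0 to 34 mm; neck 6 mm thick, z 34 to 43; collar 24 mm across, z 43 to 48 (its underside rests on the stand, later on the lock); flat grip 30 (x) x 9 (y) mm, z 48 to 88. A half turn looks alike.
- key_stand: Fixed wooden block 50 x 38 mm on a foot plate 64 x 52 mm, top 50 mm above the bench, with an upright slot 19 (x) x 8 (y) mm that holds the key; origin at the centre of its underside.
- cap_a: Loose capacitor: grey upright can 35 mm in diameter, 73 mm high over its two small terminals, origin at the centre of its underside, z up.
- cap_b: The second loose capacitor, the same as cap_a; either may go in either empty well.
- cap_c: Third capacitor of the same kind, which already stands in the middle well and stays there.
- insulator: Bystander: white porcelain insulator, 47 mm in diameter, 50 mm high; origin under its centre.
- fuse: Bystander: white screw fuse lying down, 49 x 25 x 25 mm; origin under its centre.
- wrench: Bystander: flat steel wrench 33 x 148 x 5 mm lying near the bench's front edge; origin under its centre.
Not all that is in view belongs to the job. Leave any blue or pink look-alike of the cap_b alone.

How it is judged:
By the outcome, as a careful person would: the job done as asked, in the order asked, and still so for the second after the job is handed in, while the arm keeps its last pose, push and grip.
It also fails if it takes over 72 s, if anything falls off the work surface, if the arm or the gripper's body presses on something with over 40 N, if the wrist force passes 120 N, or if a joint passes its speed limit or range.

### The arm

A 7-joint arm with a two-finger parallel gripper is mounted at the origin on a cart in front of the work surface, level with it; the furniture and walls round the work are solid. World frame = base frame: x ahead of the robot, y to its left, z up, the work surface at z = 0. Lengths are in mm, angles in rad, forces in N, time in s.
With the tool pointing down it reaches from about 400 to 850 mm from the base axis. Payload 4.5 kg.
Tool frame: the origin (TCP) lies where the fingers leave the gripper's body, on its centre line; the fingertips stand arm.tcp_to_tips ahead of it and the grasp point (between the pads) lies 45 mm ahead of it (arm.tcp_to_tips is the distance from the TCP to the fingertips, in mm); z points along the fingers, y is the line along which they close (so a half turn about z gives the same grasp; the last joint's range is limited). The gripper opens to 88 mm and grips with 3 to 60 N. Pads are 18 mm wide; open, the fingers measure 123 mm over their backs; the gripper's body (75 mm by 187 mm) begins 45 mm behind the grasp point.
Start: joints at [-1.093, 0.689, -0.195, 1.565, 0.157, 0.902, -0.215], TCP at [268.342, 564.482, 302.743] pointing down, gripper open.
Joint ranges: [-3.01, 3.01], [-0.46, 2.08], [-1.47, 1.51], [0.13, 2.56], [-1, 4.14], [0.04, 2.09], [-2.66, 2.66]. Speed limits (rad/s): [2.57, 2.57, 3.14, 3.14, 3.14, 3.14, 3.14].

### API

Orientations are given as a 3x3 rotation matrix whose columns are the frame's x, y, z axes.
In Python, from cell import arm gives the robot as it stands. The module is installed in compiled form; this text tells all that it offers.
- The arm moves only by the tool jog_arm, never from a script. Its argument "series" is a list of rows, each an object with "dp": the shift along the tool's x, y, z in mm, a list of three; "rot": the turn, a rotation vector about the tool's x, y, z in rad, a list of three; "fingers": the closure, from 0 (fully open) to 1 (shut). A call has 1 to 12 rows; each row shifts and turns the commanded pose from where the row before left it, along the tool's axes as they then stand; what a row does not reach is not made up. A row lasts 1/8 s, in which the tool goes at most 62.5 mm and 10.7 degrees, less where a joint would pass 70% of its speed; a pose out of reach is approached as far as the arm can. A call is refused whole if a number of a shift passes 62.5 or a number of a turn 0.188, either way. A call with a gripper value outside its range is refused whole. The fingers move at their own pace and stop on an object; the grip force is fixed at half the most. Time passes only in rows, so rows that do not move let the fingers close. It gives the time, the measured TCP pose, the force, the opening and the grip force at its end, in the units of the state.
- arm.state(): the state, without advancing time (a new reading comes with each control period).
- arm.grab_frame(name): name is "side" or "top" or "wrist"; returns a dict with "image" (384x512x3 uint8, red, green, blue), "fx", "fy", "cx", "cy" (pixels), "rvec" (rotation vector, rad) and "tvec" (3), from world to camera coordinates, as OpenCV has them; the wrist camera has in their place "tool_from_camera" (4x4, takes a point from camera to tool coordinates, whose origin is the TCP and whose axes are the flange's). Camera axes: x right, y down, z forward; pixel columns grow to the right and rows downward; lengths in mm; the calibration is good to about 2 mm. A picture is of the moment at which its call begins: read the wrist's pose just before it. There is no depth.
- arm.sign_off(): hands the job in; it is judged then, once.
The state is a dict: "t": time; "qpos": joint angles; "joint_vel": joint speeds; "joint_torque": joint torques, N m; "tool_pos": TCP position; "tool_rot": TCP orientation; "force": force on the tool from outside, world axes, zero at the start; "moment": the same for the moment, N m; "gripper_width": opening from 0.0 (shut) to 1.0 (fully open); "grip_force": force on a finger pad.
Only numpy, scipy, OpenCV 4.12 (cv2) and the standard library are available. Lean on these libraries where they do the work, as an engineer would, in place of code of your own. Each camera call takes 0.05 s, during which the arm holds its last target. There are 200 camera calls.

## Working session

There is one attempt and no reset: what is moved stays moved. The work goes in short steps, Python scripts to look and compute and a tool call to move; the robot and the scene stay as the last step left them, time stands still between calls to the robot, and variables do not carry over. Pictures are saved under pics/ and viewed, at most 10 in all, crops included, and the job is handed in when it is done.

Besides the shell and the picture viewer there is one more tool, called after "Emit:" by a JSON object that holds its "name" and its "arguments", one argument or row to a line. jog_arm: Moves the arm, as the interface text tells. Its arguments: {"type":"object","properties":{"series":{"type":"array"}},"required":["series"]}

```bash
mkdir -p pics; python3 - <<'E'
from cell import arm
import cv2,numpy as np
s=arm.state();print({k:np.round(v,3).tolist() for k,v in s.items()},arm.tcp_to_tips)
for n in("top","side"):
    f=arm.grab_frame(n);cv2.imwrite(f"pics/{n}0.png",f["image"][:,:,::-1]);np.savez(f"{n}.npz",**f)
    print(n,f["fx"],f["cx"],f["cy"],f["rvec"],f["tvec"])
f=arm.grab_frame("wrist");print(f["fx"],f["tool_from_camera"])
E
```

```text
{'t': 0.0, 'qpos': [-1.093, 0.69, -0.195, 1.566, 0.157, 0.902, -0.215], 'joint_vel': [-0.0, 0.003, 0.0, 0.001, -0.001, -0.0, 0.001], 'joint_torque': [-0.0, -52.756, -1.267, -15.343, -0.053, 0.007, 0.0], 'tool_pos': [268.165, 563.973, 301.902], 'tool_rot': [[-0.903, 0.429, -0.001], [0.429, 0.903, -0.002], [-0.0, -0.002, -1.0]], 'force': [-0.399, 0.334, -0.244], 'moment': [0.042, -0.057, 0.028], 'grip_force': 0.0, 'gripper_width': 1.001} 64.0
top 410.547588040717 255.3390941725608 187.61463672791834 [ 2.2022804  -2.1890301   0.05030515] [ -18.43520458  485.16776515 1426.39369962]
side 485.95275111860667 253.10996558563497 189.4705307432553 [ 2.04814045 -0.15255298  0.11650139] [-493.8915824    69.58381884 1393.39465893]
280.3411162414984 [[ 1.42572710e-03 -9.47704827e-01 -3.19144995e-01  8.42020227e+01]
 [ 9.99998235e-01  1.74179594e-03 -7.04958058e-04 -3.04068687e-01]
 [ 1.22397761e-03 -3.19143426e-01  9.47705638e-01 -8.16327881e+01]
 [ 0.00000000e+00  0.00000000e+00  0.00000000e+00  1.00000000e+00]]
```

View pics/top0.png

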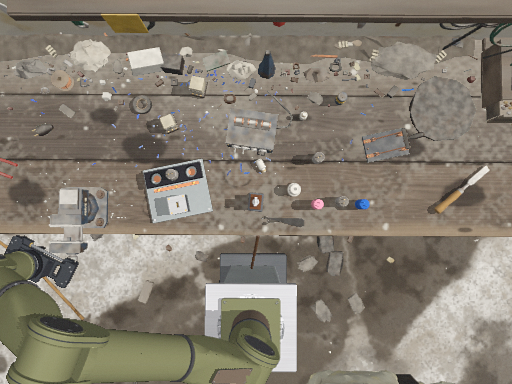

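View pics/side0.png

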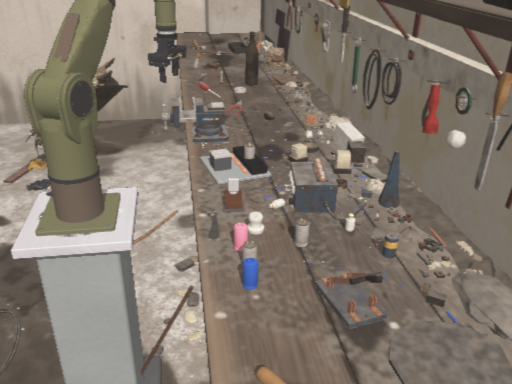

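```bash
cat > h.py <<'E'
import numpy as np,cv2
def cam(f,s=None):
    """returns R (cam->world), C"""
    if "rvec" in f:
        R=cv2.Rodrigues(np.array(f["rvec"],float))[0];return R.T,-R.T@np.array(f["tvec"],float)
    T=np.array(f["tool_from_camera"]);Rt=np.array(s["tool_rot"]);return Rt@T[:3,:3],Rt@T[:3,3]+np.array(s["tool_pos"])
def ray(f,u,v,s=None):
    R,C=cam(f,s);return C,R@np.array([(u-f["cx"])/f["fx"],(v-f["cy"])/f["fy"],1])
def onz(f,u,v,z,s=None):
    C,d=ray(f,u,v,s);return C+d*(z-C[2])/d[2]
def proj(f,P,s=None):
    R,C=cam(f,s);p=R.T@(np.array(P,float)-C);return np.array([f["fx"]*p[0]/p[2]+f["cx"],f["fy"]*p[1]/p[2]+f["cy"]])
def snap(name,fn,up=1,crop=None):
    from cell import arm
    s=arm.state();f=arm.grab_frame(name);im=f["image"][:,:,::-1]
    np.savez("pics/"+fn+".npz",tool_rot=s["tool_rot"],tool_pos=s["tool_pos"],**f)
    if crop: x0,y0,x1,y1=crop;im=im[y0:y1,x0:x1]
    cv2.imwrite("pics/"+fn+".png",cv2.resize(im,None,fx=up,fy=up,interpolation=cv2.INTER_CUBIC));return f,s
E
python3 - <<'E'
from h import *
f=dict(np.load("top.npz"));g=dict(np.load("side.npz"))
cv2.imwrite("pics/topc.png",cv2.resize(f["image"][140:240,135:385,::-1],None,fx=3.2,fy=3.2,interpolation=cv2.INTER_CUBIC))
for n,u,v,z in[("capA",342,201,70),("capB",318,157,70),("pink",317,203,70),("blue",363,203,70),("ins",294,188,50),("stand",256,202,60),("stationC",178,190,12),("fuse",261,166,12),("cap_c",172,174,85)]:
    P=onz(f,u,v,z);print(n,P.round(),proj(g,P).round(),np.hypot(P[0],P[1]).round())
E
```

```text
capA [ 439. -307.   70.] [249. 241.] 536.0
capB [ 587. -226.   70.] [301. 220.] 629.0
pink [ 432. -223.   70.] [241. 223.] 486.0
blue [ 433. -377.   70.] [251. 258.] 574.0
ins [ 483. -147.   50.] [256. 213.] 505.0
stand [434. -18.  60.] [232. 189.] 435.0
stationC [475. 255.  12.] [234. 165.] 540.0
fuse [561. -35.  12.] [275. 204.] 562.0
cap_c [525. 262.  85.] [249. 144.] 587.0
```

View pics/topc.png

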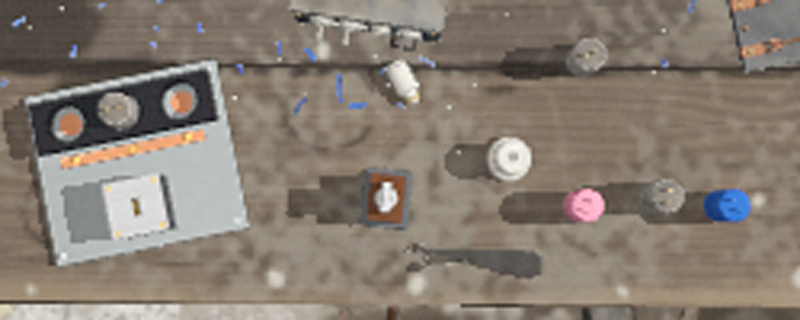

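```bash
python3 - <<'E'
from h import *
f=dict(np.load("top.npz"))
c=lambda u,v,z:onz(f,135+u/3.2,140+v/3.2,z)[:2]
fr,fl,nl,nr=[c(*p,12) for p in((213,61),(26,100),(57,265),(248,226))]
for a,b in((fr,fl),(nr,nl),(nl,fl),(nr,fr)):d=b-a;print(np.hypot(*d).round(1),np.degrees(np.arctan2(d[1],d[0])).round(1))
C=(fr+fl+nl+nr)/4;print("C",C)
print("wells",c(179,100,12),c(68,123,12),"keyhole",c(136,206,64),"key",c(386,198,95))
for t in (10,11,12,13):
    a=np.radians(t);R=np.array([[np.cos(a),-np.sin(a)],[np.sin(a),np.cos(a)]])
    print(t,[(C+R@p).round(1) for p in np.array([[55,62],[55,-62],[-50,0]])])
E
```

```text
209.4 102.2
212.4 101.9
184.1 11.7
185.2 12.6
C [472.26511218 257.0513144 ]
wells [541.41785754 210.91226835] [515.410968  332.2984027] keyhole [424.61780883 246.3447947 ] key [434.21106466 -16.96287008]
10 [array([515.7, 327.7]), array([537.2, 205.5]), array([423. , 248.4])]
11 [array([514.4, 328.4]), array([538.1, 206.7]), array([423.2, 247.5])]
12 [array([513.2, 329.1]), array([539. , 207.8]), array([423.4, 246.7])]
13 [array([511.9, 329.8]), array([539.8, 209. ]), array([423.5, 245.8])]
```

Emit:
{"name": "jog_arm", "arguments": {
  "series": [
    {"dp": [0, 0, 0], "rot": [0, 0, 0.18], "fingers": 0},
    {"dp": [0, 0, 0], "rot": [0, 0, 0.18], "fingers": 0},
    {"dp": [0, 0, 0], "rot": [0, 0, 0.18], "fingers": 0},
    {"dp": [0, 0, 0], "rot": [0, 0, 0.18], "fingers": 0},
    {"dp": [0, 0, 0], "rot": [0, 0, 0.18], "fingers": 0}
  ]
}}

```text
t: 0.78
tool_pos: [268.2, 564.3, 302.4]
tool_rot: [[-0.219, 0.976, -0.0], [0.976, 0.219, -0.001], [-0.0, -0.001, -1.0]]
force: [-0.3, -0.0, 0.2]
gripper_width: 1.0
grip_force: 0.0
```

```bash
cat >> h.py <<'E'
def go(P,psi=None):
    """tool-axes shift from the measured pose to TCP P, turn to tool-x heading psi (deg)"""
    from cell import arm
    s=arm.state();R=np.array(s["tool_rot"]);d=R.T@(np.array(P)-s["tool_pos"])
    h=np.degrees(np.arctan2(R[1,0],R[0,0]));n=int(np.ceil(abs(d).max()/60))
    print("dp",d.round(1),"n",n,"each",(d/max(n,1)).round(1),"head",h.round(2),"rotz",None if psi is None else np.radians((h-psi+180)%360-180).round(3),"q",np.round(s["qpos"],2)[[0,6]])
E
python3 -c "
from h import *
go([480,200,300])"
```

```text
dp [-401.9  126.7    2.5] n 7 each [-57.4  18.1   0.4] head 102.68 rotz None q [-1.24 -0.93]
```

Emit:
{"name": "jog_arm", "arguments": {
  "series": [
    {"dp": [-57, 18, 0], "rot": [0, 0, 0.01], "fingers": 0},
    {"dp": [-57, 18, 0], "rot": [0, 0, 0], "fingers": 0},
    {"dp": [-57, 18, 0], "rot": [0, 0, 0], "fingers": 0},
    {"dp": [-57, 18, 0], "rot": [0, 0, 0], "fingers": 0},
    {"dp": [-57, 18, 0], "rot": [0, 0, 0], "fingers": 0},
    {"dp": [-57, 18, 0], "rot": [0, 0, 0], "fingers": 0},
    {"dp": [-57, 18, 0], "rot": [0, 0, 0], "fingers": 0},
    {"dp": [0, 0, 0], "rot": [0, 0, 0], "fingers": 0}
  ]
}}

```text
t: 1.78
tool_pos: [480.4, 196.2, 302.7]
tool_rot: [[-0.205, 0.979, 0.001], [0.979, 0.205, -0.003], [-0.003, 0.001, -1.0]]
force: [-0.5, 1.0, -0.4]
gripper_width: 1.001
grip_force: 0.0
```

```bash
python3 -c "
from h import *
f,s=snap('wrist','w1',1.5)
go([587,-226,250],102.1)
for n,P in dict(wl=[513.2,329.1,36],wr=[539,207.8,36],kh=[423.4,246.7,64],cc=[526,268.5,85]).items(): print(n,1.5*proj(f,P,s))
"
```

```text
dp [-438.9   16.5   53. ] n 8 each [-54.9   2.1   6.6] head 102.11 rotz 0.0 q [-0.49 -0.26]
wl [464.26209792  89.98579644]
wr [455.5354702  250.71198673]
kh [323.75764172 177.86693757]
cc [471.56705766 179.81471257]
```

View pics/w1.png

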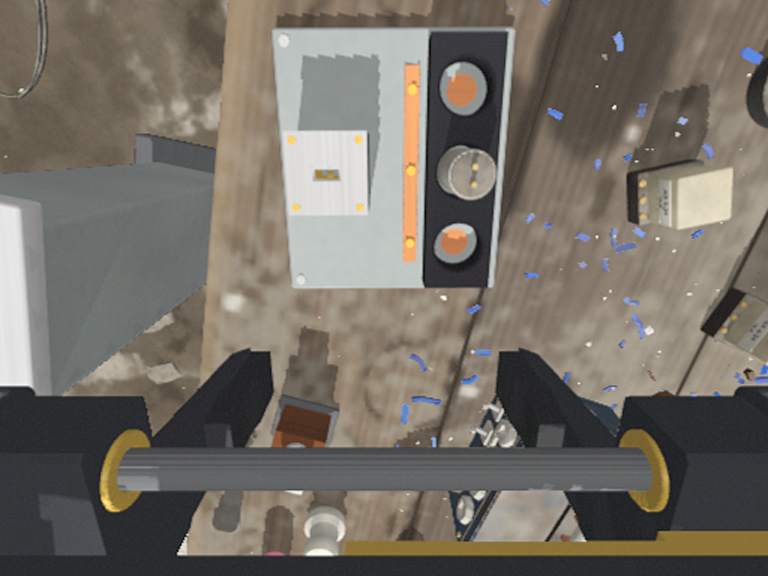

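```bash
python3 -c "
from h import *
f=dict(np.load('pics/w1.npz'));s=f
im=f['image']
for n,u,v,z in [('wl',464,88,36),('wr',456,243.5,36),('kh',326.5,174.5,64),('cc',471.5,174,85)]: print(n,onz(f,u/1.5,v/1.5,z,s).round(1))
p=np.array([onz(f,u/1.5,v/1.5,12,s)[:2] for u,v in((274,29),(514,29),(494,287),(292,287))])
print(p.round(1),p.mean(0))
"
```

```text
wl [512.6 330.4  36. ]
wr [537.8 213.9  36. ]
kh [425.  249.5  64. ]
cc [524.9 272.2  85. ]
[[361.6 343.7]
 [542.9 381.9]
 [588.4 176.8]
 [403.9 137.9]] [474.20000088 260.06376812]
```

Emit:
{"name": "jog_arm", "arguments": {
  "series": [
    {"dp": [-55, 2, 0], "rot": [0, 0, 0], "fingers": 0},
    {"dp": [-55, 2, 0], "rot": [0, 0, 0], "fingers": 0},
    {"dp": [-55, 2, 0], "rot": [0, 0, 0], "fingers": 0},
    {"dp": [-55, 2, 0], "rot": [0, 0, 0], "fingers": 0},
    {"dp": [-55, 2, 0], "rot": [0, 0, 0], "fingers": 0},
    {"dp": [-55, 2, 0], "rot": [0, 0, 0], "fingers": 0},
    {"dp": [-55, 2, 20], "rot": [0, 0, 0], "fingers": 0},
    {"dp": [-54, 2, 20], "rot": [0, 0, 0], "fingers": 0},
    {"dp": [0, 0, 10], "rot": [0, 0, 0], "fingers": 0},
    {"dp": [0, 0, 0], "rot": [0, 0, 0], "fingers": 0}
  ]
}}

```text
t: 3.08
tool_pos: [588.0, -220.1, 251.5]
tool_rot: [[-0.218, 0.976, -0.002], [0.976, 0.218, 0.003], [0.003, -0.001, -1.0]]
force: [-1.3, 0.7, 0.2]
gripper_width: 1.001
grip_force: 0.0
```

```bash
python3 -c "
from h import *
f,s=snap('wrist','w2',1.5)
go([587,-226,100],102.1)
for P in ([587,-226,70],[587,-226,0]): print(1.5*proj(f,P,s))
"
```

```text
dp [ -6.3  -2.7 152.4] n 3 each [-2.1 -0.9 50.8] head 102.65 rotz 0.01 q [0.31 0.47]
[382.50715315 290.18293806]
[383.01300858 262.85106789]
```

View pics/w2.png

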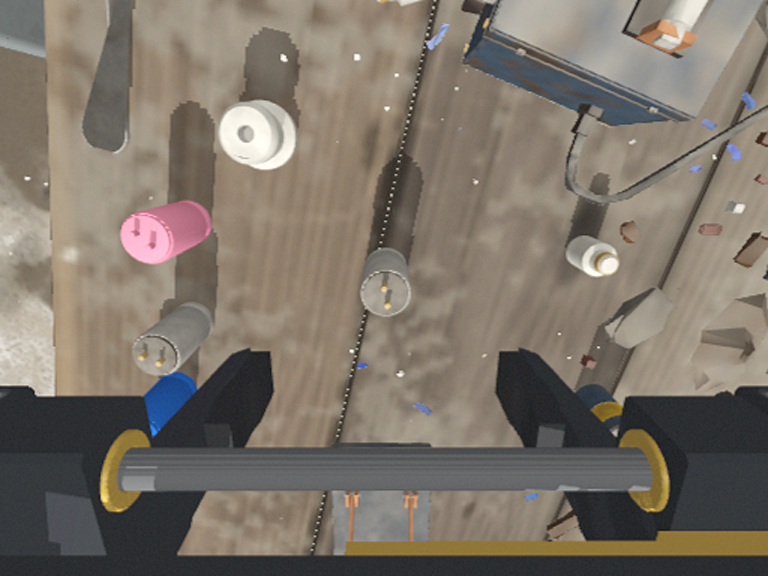

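Emit:
{"name": "jog_arm", "arguments": {
  "series": [
    {"dp": [-2, 0, 50], "rot": [0, 0, 0.01], "fingers": 0},
    {"dp": [-2, -1, 50], "rot": [0, 0, 0], "fingers": 0},
    {"dp": [-2, 0, 50], "rot": [0, 0, 0], "fingers": 0},
    {"dp": [0, 0, 2], "rot": [0, 0, 0], "fingers": 0},
    {"dp": [0, 0, 0], "rot": [0, 0, 0], "fingers": 0.9},
    {"dp": [0, 0, 0], "rot": [0, 0, 0], "fingers": 0.9},
    {"dp": [0, 0, 0], "rot": [0, 0, 0], "fingers": 0.9},
    {"dp": [0, 0, 0], "rot": [0, 0, 0], "fingers": 0.9}
  ]
}}

```text
t: 4.12
tool_pos: [588.7, -229.2, 101.7]
tool_rot: [[-0.205, 0.979, 0.001], [0.979, 0.205, -0.0], [-0.001, 0.001, -1.0]]
force: [-0.3, 0.0, -0.2]
gripper_width: 0.57
grip_force: 0.0
```

```bash
python3 -c "
from h import *
f=dict(np.load('pics/w2.npz'))
print(onz(f,385.5/1.5,291/1.5,66,f),onz(f,157/1.5,353/1.5,66,f))
from cell import arm;s=arm.state();print(s['gripper_width'],s['grip_force'],s['tool_pos'])
go([530,200,220],102.1)"
```

```text
[ 589.35889863 -227.44524412   66.        ] [ 441.84840297 -308.25735957   66.        ]
0.569728572362952 0.0 [ 588.66456661 -229.21681323  101.69607965]
dp [ 432.    30.9 -118.6] n 8 each [ 54.    3.9 -14.8] head 101.86 rotz -0.004 q [0.32 0.46]
```

Emit:
{"name": "jog_arm", "arguments": {
  "series": [
    {"dp": [1, 0, 0], "rot": [0, 0, 0], "fingers": 0.9},
    {"dp": [0, 0, 0], "rot": [0, 0, 0], "fingers": 0.9},
    {"dp": [0, 0, 0], "rot": [0, 0, 0], "fingers": 0.9},
    {"dp": [0, 0, 0], "rot": [0, 0, 0], "fingers": 0.9},
    {"dp": [0, 0, 0], "rot": [0, 0, 0], "fingers": 0.9}
  ]
}}

```text
t: 4.75
tool_pos: [588.2, -228.0, 100.8]
tool_rot: [[-0.206, 0.979, 0.0], [0.979, 0.206, 0.0], [0.0, 0.0, -1.0]]
force: [0.3, 0.9, 2.3]
gripper_width: 0.391
grip_force: 30.0
```

Emit:
{"name": "jog_arm", "arguments": {
  "series": [
    {"dp": [0, 0, -45], "rot": [0, 0, 0], "fingers": 0.9},
    {"dp": [0, 0, -45], "rot": [0, 0, 0], "fingers": 0.9},
    {"dp": [50, 4, -20], "rot": [0, 0, 0], "fingers": 0.9},
    {"dp": [55, 4, 0], "rot": [0, 0, 0], "fingers": 0.9},
    {"dp": [55, 4, 0], "rot": [0, 0, 0], "fingers": 0.9},
    {"dp": [55, 4, 0], "rot": [0, 0, 0], "fingers": 0.9},
    {"dp": [55, 4, 0], "rot": [0, 0, 0], "fingers": 0.9},
    {"dp": [55, 4, 0], "rot": [0, 0, 0], "fingers": 0.9},
    {"dp": [55, 4, 0], "rot": [0, 0, 0], "fingers": 0.9},
    {"dp": [40, 4, 0], "rot": [0, 0, 0], "fingers": 0.9},
    {"dp": [0, 0, 0], "rot": [0, 0, 0], "fingers": 0.9},
    {"dp": [0, 0, 0], "rot": [0, 0, 0], "fingers": 0.9}
  ]
}}

```text
t: 6.25
tool_pos: [532.9, 188.3, 210.4]
tool_rot: [[-0.205, 0.979, -0.001], [0.979, 0.205, -0.002], [-0.001, -0.001, -1.0]]
force: [-0.1, -0.8, 0.3]
gripper_width: 0.387
grip_force: 30.0
```

```bash
python3 -c "
from h import *
f,s=snap('wrist','w3',1.5)
print(s['gripper_width'])
t=snap('top','t3',4,(135,140,235,240))
go([537.5,211,200],102.1)
for P in ([538,211,36],[526,270,85],[424,248,64]): print(1.5*proj(f,P,s))
"
```

```text
0.38698403943112347
dp [22.3  8.9 10.5] n 1 each [22.3  8.9 10.5] head 101.7 rotz -0.007 q [-0.46 -0.14]
[401.21714067 252.06714508]
[407.66802086 151.54713361]
[203.28968363 152.0721347 ]
```

View pics/w3.png

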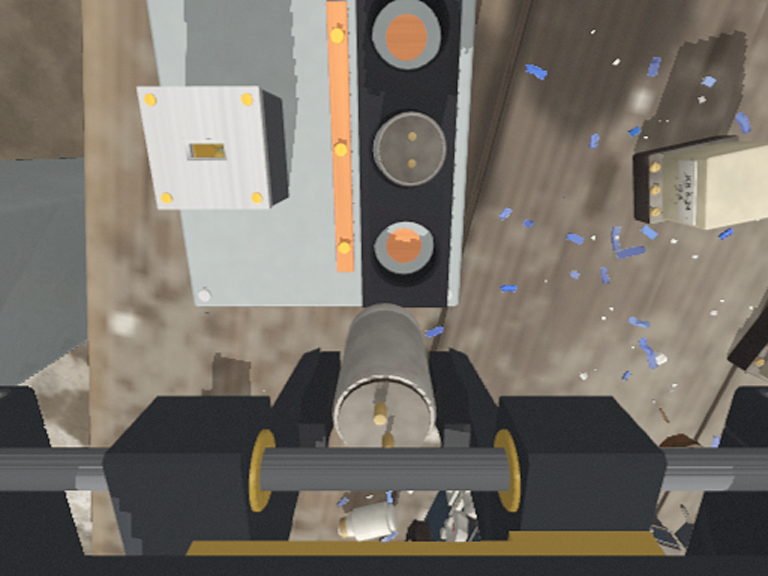

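```bash
python3 -c "
from h import *
f=dict(np.load('pics/w3.npz'))
g=lambda u,v,z:onz(f,u/1.5,v/1.5,z,f)[:2].round(1)
print('wl',g(407,35,36),'wr',g(404,256,36),'cc',g(409,149.5,78),'kh',g(207.5,151,64))
im=f['image'].astype(int);sat=im.max(2)-im.min(2)
# lock housing top: bright; brass bolts centroid
m=((im[...,0]-im[...,2])>70)&(im[...,0]>150);m[:,:85]=0;m[150:]=0
n,l,st,c=cv2.connectedComponentsWithStats(m.astype(np.uint8))
print([(c[i].round(1),st[i,4],g(*(c[i]*1.5),64)) for i in range(1,n) if st[i,4]>8])
"
```

```text
wl [515.  327.5] wr [540.3 208.9] cc [526.8 271. ] kh [426.1 249. ]
[(array([226.3,  73. ]), np.int32(1900), array([489.3, 282.4])), (array([270.5,  24.3]), np.int32(653), array([514.5, 320.5])), (array([99.5, 65.9]), np.int32(53), array([395.9, 267.8])), (array([164.1,  65.7]), np.int32(49), array([443. , 277.8])), (array([137.3, 100.5]), np.int32(150), array([425.3, 249. ])), (array([144.9,  96.4]), np.int32(10), array([430.8, 253.2])), (array([436.1, 111.4]), np.int32(31), array([654.4, 289. ])), (array([436.5, 126.3]), np.int32(26), array([659.3, 278.4])), (array([110.4, 131.8]), np.int32(43), array([405.9, 220.5])), (array([170.8, 131.5]), np.int32(41), array([453.2, 230.7])), (array([436.5, 141. ]), np.int32(22), array([664. , 267.5]))]
```

```bash
python3 -c "
from h import *
go([540.4,210,114],102.1)"
```

```text
dp [20.9 11.6 96.5] n 2 each [10.4  5.8 48.3] head 101.7 rotz -0.007 q [-0.46 -0.14]
```

Emit:
{"name": "jog_arm", "arguments": {
  "series": [
    {"dp": [21, 11.5, 0], "rot": [0, 0, -0.007], "fingers": 0.9},
    {"dp": [0, 0, 30], "rot": [0, 0, 0], "fingers": 0.9},
    {"dp": [0, 0, 20], "rot": [0, 0, 0], "fingers": 0.9},
    {"dp": [0, 0, 10], "rot": [0, 0, 0], "fingers": 0.9},
    {"dp": [0, 0, 8], "rot": [0, 0, 0], "fingers": 0.9},
    {"dp": [0, 0, 8], "rot": [0, 0, 0], "fingers": 0.9},
    {"dp": [0, 0, 0], "rot": [0, 0, 0], "fingers": 0.9}
  ]
}}

```text
t: 7.22
tool_pos: [539.9, 212.3, 134.5]
tool_rot: [[-0.212, 0.977, -0.0], [0.977, 0.212, -0.0], [-0.0, -0.0, -1.0]]
force: [0.7, 0.5, -0.5]
gripper_width: 0.388
grip_force: 30.0
```

Emit:
{"name": "jog_arm", "arguments": {
  "series": [
    {"dp": [-2, 0.5, 5], "rot": [0, 0, 0.006], "fingers": 0.9},
    {"dp": [0, 0, 5], "rot": [0, 0, 0], "fingers": 0.9},
    {"dp": [0, 0, 5], "rot": [0, 0, 0], "fingers": 0.9},
    {"dp": [0, 0, 4], "rot": [0, 0, 0], "fingers": 0.9},
    {"dp": [0, 0, 0], "rot": [0, 0, 0], "fingers": 0.9}
  ]
}}

```text
t: 7.85
tool_pos: [540.6, 210.6, 115.3]
tool_rot: [[-0.207, 0.978, -0.001], [0.978, 0.207, -0.0], [-0.0, -0.001, -1.0]]
force: [1.2, 0.4, -1.3]
gripper_width: 0.389
grip_force: 30.0
```

Emit:
{"name": "jog_arm", "arguments": {
  "series": [
    {"dp": [0, 0, 2], "rot": [0, 0, 0], "fingers": 0.9},
    {"dp": [0, 0, 0], "rot": [0, 0, 0], "fingers": 0.4},
    {"dp": [0, 0, 0], "rot": [0, 0, 0], "fingers": 0.3},
    {"dp": [0, 0, 0], "rot": [0, 0, 0], "fingers": 0.3},
    {"dp": [0, 0, -30], "rot": [0, 0, 0], "fingers": 0.3},
    {"dp": [0, 0, -50], "rot": [0, 0, 0], "fingers": 0.3},
    {"dp": [0, 0, -50], "rot": [0, 0, 0], "fingers": 0.2},
    {"dp": [0, 0, 0], "rot": [0, 0, 0], "fingers": 0.1}
  ]
}}

```text
t: 8.85
tool_pos: [543.0, 211.3, 247.7]
tool_rot: [[-0.206, 0.978, 0.008], [0.979, 0.206, 0.003], [0.002, 0.008, -1.0]]
force: [-1.0, -0.0, -0.6]
gripper_width: 0.887
grip_force: 0.0
```

```bash
python3 -c "
from h import *
go([442,-308,250],102.1)
f,s=snap('top','t4',4,(135,140,235,240))
"
```

```text
dp [-487.3 -205.8   -4.9] n 9 each [-54.1 -22.9  -0.5] head 101.9 rotz -0.004 q [-0.49 -0.17]
```

Emit:
{"name": "jog_arm", "arguments": {
  "series": [
    {"dp": [-54, -23, 0], "rot": [0, 0, 0], "fingers": 0},
    {"dp": [-54, -23, 0], "rot": [0, 0, 0], "fingers": 0},
    {"dp": [-54, -23, 0], "rot": [0, 0, 0], "fingers": 0},
    {"dp": [-54, -23, 0], "rot": [0, 0, 0], "fingers": 0},
    {"dp": [-54, -23, 0], "rot": [0, 0, 0], "fingers": 0},
    {"dp": [-54, -23, 0], "rot": [0, 0, 0], "fingers": 0},
    {"dp": [-54, -23, 0], "rot": [0, 0, 0], "fingers": 0},
    {"dp": [-54, -23, 0], "rot": [0, 0, 0], "fingers": 0},
    {"dp": [-54, -23, 0], "rot": [0, 0, 0], "fingers": 0},
    {"dp": [0, 0, 0], "rot": [0, 0, 0], "fingers": 0},
    {"dp": [0, 0, 0], "rot": [0, 0, 0], "fingers": 0}
  ]
}}

```text
t: 10.28
tool_pos: [438.2, -306.7, 242.5]
tool_rot: [[-0.207, 0.978, -0.002], [0.978, 0.207, 0.002], [0.003, -0.001, -1.0]]
force: [-0.3, 0.3, -0.2]
gripper_width: 0.999
grip_force: 0.0
```

```bash
python3 -c "
from h import *
f,s=snap('wrist','w5',1.5)
go([442,-308,101],102.1)
print(1.5*proj(f,[442,-308,66],s))
"
```

```text
dp [ -3.1   2.9 141.7] n 3 each [-1.   1.  47.2] head 102.03 rotz -0.001 q [0.56 0.66]
[391.17924806 287.37469332]
```

View pics/w5.png

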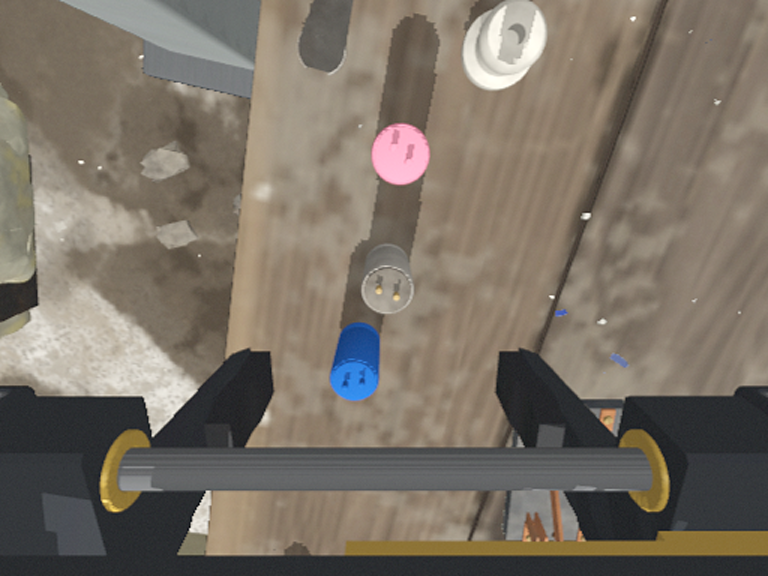

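Emit:
{"name": "jog_arm", "arguments": {
  "series": [
    {"dp": [-3, 1.5, 47], "rot": [0, 0, 0], "fingers": 0},
    {"dp": [0, 0, 47], "rot": [0, 0, 0], "fingers": 0},
    {"dp": [0, 0, 40], "rot": [0, 0, 0], "fingers": 0.2},
    {"dp": [0, 0, 7.5], "rot": [0, 0, 0], "fingers": 0.4},
    {"dp": [0, 0, 0], "rot": [0, 0, 0], "fingers": 0.9},
    {"dp": [0, 0, 0], "rot": [0, 0, 0], "fingers": 0.9},
    {"dp": [0, 0, 0], "rot": [0, 0, 0], "fingers": 0.9},
    {"dp": [0, 0, 0], "rot": [0, 0, 0], "fingers": 0.9},
    {"dp": [0, 0, 0], "rot": [0, 0, 0], "fingers": 0.9},
    {"dp": [0, 0, 0], "rot": [0, 0, 0], "fingers": 0.9}
  ]
}}

```text
t: 11.58
tool_pos: [441.2, -310.7, 103.2]
tool_rot: [[-0.206, 0.978, 0.001], [0.978, 0.206, -0.001], [-0.001, 0.001, -1.0]]
force: [-0.6, 0.2, 6.5]
gripper_width: 0.386
grip_force: 30.0
```

```bash
python3 -c "
from h import *
from cell import arm
go([514.8,330.5,225],102.1)
"
```

```text
dp [ 612.1  204.4 -122.3] n 11 each [ 55.6  18.6 -11.1] head 101.9 rotz -0.003 q [0.55 0.64]
```

Emit:
{"name": "jog_arm", "arguments": {
  "series": [
    {"dp": [0, 0, -50], "rot": [0, 0, 0], "fingers": 0.9},
    {"dp": [0, 0, -50], "rot": [0, 0, 0], "fingers": 0.9},
    {"dp": [55, 18, -22], "rot": [0, 0, 0], "fingers": 0.9},
    {"dp": [55, 18, 0], "rot": [0, 0, 0], "fingers": 0.9},
    {"dp": [55, 18, 0], "rot": [0, 0, 0], "fingers": 0.9},
    {"dp": [55, 18, 0], "rot": [0, 0, 0], "fingers": 0.9},
    {"dp": [55, 18, 0], "rot": [0, 0, 0], "fingers": 0.9},
    {"dp": [55, 18, 0], "rot": [0, 0, 0], "fingers": 0.9},
    {"dp": [55, 18, 0], "rot": [0, 0, 0], "fingers": 0.9},
    {"dp": [55, 18, 0], "rot": [0, 0, 0], "fingers": 0.9},
    {"dp": [55, 20, 0], "rot": [0, 0, 0], "fingers": 0.9},
    {"dp": [55, 20, 0], "rot": [0, 0, 0], "fingers": 0.9}
  ]
}}

```text
t: 13.08
tool_pos: [507.1, 267.6, 224.3]
tool_rot: [[-0.207, 0.978, -0.0], [0.978, 0.207, -0.0], [-0.0, -0.0, -1.0]]
force: [1.1, -0.1, -1.6]
gripper_width: 0.391
grip_force: 30.0
```

Emit:
{"name": "jog_arm", "arguments": {
  "series": [
    {"dp": [30, 10, 0], "rot": [0, 0, 0], "fingers": 0.9},
    {"dp": [30, 10, 0], "rot": [0, 0, 0], "fingers": 0.9},
    {"dp": [0, 0, 0], "rot": [0, 0, 0], "fingers": 0.9}
  ]
}}

```text
t: 13.45
tool_pos: [513.4, 332.0, 223.9]
tool_rot: [[-0.211, 0.977, -0.0], [0.977, 0.211, 0.002], [0.002, 0.0, -1.0]]
force: [0.4, 0.4, -1.6]
gripper_width: 0.39
grip_force: 30.0
```

```bash
python3 -c "
from h import *
f=dict(np.load('pics/w5.npz'))
print('cap',onz(f,387.5/1.5,287.5/1.5,66,f))
f,s=snap('wrist','w6',1.5)
print(s['gripper_width'])
go([514.8,330.5,142],102.1)
im=f['image'].astype(int)
m=((im[...,0]-im[...,2])>70)&(im[...,0]>150)
n,l,st,c=cv2.connectedComponentsWithStats(m.astype(np.uint8))
print([(c[i].round(1).tolist(),int(st[i,4]),onz(f,*c[i],64,s)[:2].round(1).tolist()) for i in range(1,n) if st[i,4]>25])
"
```

```text
cap [ 439.68995271 -308.5803396    66.        ]
0.3903379959688803
dp [ 0.9  1.3 81.9] n 2 each [ 0.5  0.7 40.9] head 102.03 rotz -0.001 q [-0.72 -0.3 ]
[([221.7, 199.4], 756, [482.7, 321.0]), ([257.9, 180.0], 354, [511.1, 346.1]), ([122.6, 233.1], 27, [396.1, 267.1]), ([152.2, 253.0], 46, [425.8, 251.4]), ([245.2, 277.4], 60, [520.6, 243.3]), ([224.4, 286.6], 67, [502.0, 227.9]), ([268.2, 285.7], 56, [545.7, 238.6]), ([171.9, 315.1], 410, [453.7, 180.5]), ([343.1, 318.1], 191, [633.2, 215.5]), ([303.2, 363.5], 3469, [608.5, 144.2])]
```

Emit:
{"name": "jog_arm", "arguments": {
  "series": [
    {"dp": [-1.2, 1.3, 40], "rot": [0, 0, 0], "fingers": 0.9},
    {"dp": [0, 0, 30], "rot": [0, 0, 0], "fingers": 0.9},
    {"dp": [0, 0, 12], "rot": [0, 0, 0], "fingers": 0.9},
    {"dp": [0, 0, 5], "rot": [0, 0, 0], "fingers": 0.9},
    {"dp": [0, 0, 5], "rot": [0, 0, 0], "fingers": 0.9},
    {"dp": [0, 0, 0], "rot": [0, 0, 0], "fingers": 0.9}
  ]
}}

```text
t: 14.25
tool_pos: [515.8, 330.0, 135.9]
tool_rot: [[-0.207, 0.978, 0.001], [0.978, 0.207, 0.005], [0.005, 0.002, -1.0]]
force: [-5.2, 1.8, 16.5]
gripper_width: 0.389
grip_force: 30.0
```

Emit:
{"name": "jog_arm", "arguments": {
  "series": [
    {"dp": [0.5, -1, -5], "rot": [0, 0, 0], "fingers": 0.9},
    {"dp": [0, -0.5, 0], "rot": [0, 0, 0], "fingers": 0.9},
    {"dp": [0, 0, 4], "rot": [0, 0, 0], "fingers": 0.9},
    {"dp": [0, 0, 4], "rot": [0, 0, 0], "fingers": 0.9},
    {"dp": [0, 0, 0], "rot": [0, 0, 0], "fingers": 0.9}
  ]
}}

```text
t: 14.88
tool_pos: [515.3, 332.1, 132.8]
tool_rot: [[-0.208, 0.978, 0.004], [0.978, 0.208, 0.008], [0.007, 0.005, -1.0]]
force: [-3.8, 4.2, 24.1]
gripper_width: 0.395
grip_force: 30.1
```

Emit:
{"name": "jog_arm", "arguments": {
  "series": [
    {"dp": [0, 0, -10], "rot": [0, 0, 0], "fingers": 0.9},
    {"dp": [0, 0, -10], "rot": [0, 0, 0], "fingers": 0.9},
    {"dp": [0, 0, -10], "rot": [0, 0, 0], "fingers": 0.9},
    {"dp": [0, 0, 0], "rot": [0, 0, 0], "fingers": 0.9}
  ]
}}

```text
t: 15.38
tool_pos: [514.8, 327.9, 159.9]
tool_rot: [[-0.206, 0.979, 0.001], [0.979, 0.206, 0.0], [0.0, 0.001, -1.0]]
force: [-0.1, 0.1, -0.0]
gripper_width: 0.39
grip_force: 29.4
```

```bash
python3 -c "
from h import *
f,s=snap('wrist','w7',1.5)
print(s['tool_pos'],s['tool_rot'],s['force'])
print(1.5*proj(f,[514.8,330.5,36],s), 1.5*proj(f,s['tool_pos']+s['tool_rot']@np.array([0,0,102]),s))
"
```

```text
[514.83469715 327.88057961 159.8549248 ] [[-2.06193065e-01  9.78510622e-01  1.17620146e-03]
 [ 9.78511310e-01  2.06192676e-01  4.44234831e-04]
 [ 1.92164374e-04  1.24252458e-03 -9.99999210e-01]] [-0.07398899  0.09857543 -0.02414669]
[386.40155739 309.97185804] [385.84481853 331.76740612]
```

View pics/w7.png

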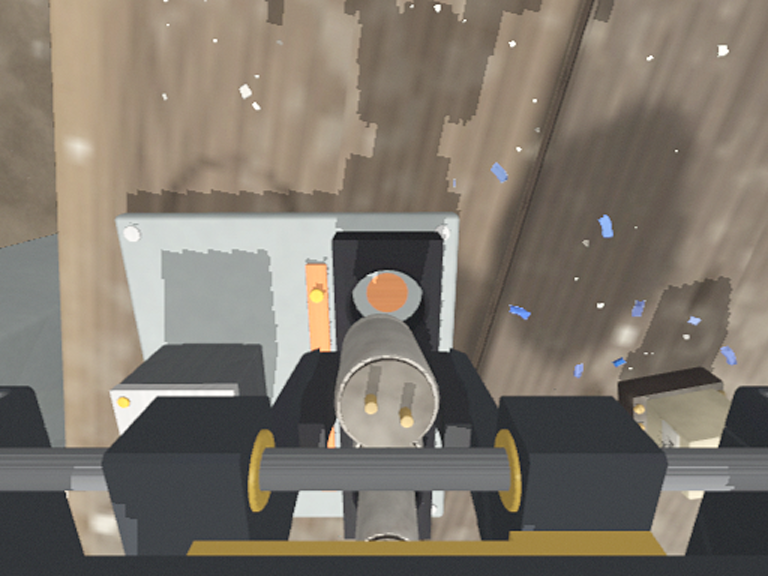

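```bash
python3 -c "
from h import *
f=dict(np.load('pics/w7.npz'));R=f['tool_rot']
g=lambda u,v,z:((onz(f,u/1.5,v/1.5,z,f)-f['tool_pos'])@R).round(1)
print('tool coords: rack end',g(334,233,36),g(442,233,36),'plate',g(117,214,12),g(458,214,12))
print('mouth far rim',g(387,270,36),'mouth L/R',g(352,294,36),g(422,294,36),'floor',g(387,292,12),'cap bottom rim far',g(384,315,58),'cap top far/near',g(388,356,125),g(388,449,125),g(338,400,125),g(438,400,125))
"
```

```text
tool coords: rack end [ 43.3 -25.6 123.8] [ 43.4  27.7 123.9] plate [  48.9 -146.1  147.7] [ 49.1  39.2 147.9]
mouth far rim [ 24.4   0.6 123.9] mouth L/R [ 11.4 -17.5 123.8] [ 11.5  18.8 123.9] floor [  4.2   0.8 147.9] cap bottom rim far [  8.7  -0.9 101.9] cap top far/near [22.4  0.4 34.9] [-12.4   0.6  34.9] [  6.6 -15.6  34.8] [ 6.7 16.5 34.9]
```

Emit:
{"name": "jog_arm", "arguments": {
  "series": [
    {"dp": [0, 0, -10], "rot": [0, 0.09, 0], "fingers": 0.9},
    {"dp": [0, 0, -10], "rot": [0, 0.09, 0], "fingers": 0.9},
    {"dp": [0, 0, 0], "rot": [0, 0, 0], "fingers": 0.9},
    {"dp": [0, 0, 0], "rot": [0, 0, 0], "fingers": 0.9}
  ]
}}

```text
t: 15.92
tool_pos: [514.1, 327.4, 178.6]
tool_rot: [[-0.204, 0.978, -0.038], [0.963, 0.207, 0.174], [0.178, -0.001, -0.984]]
force: [0.6, 0.7, -0.9]
gripper_width: 0.391
grip_force: 29.5
```

```bash
python3 -c "
from h import *
f,s=snap('wrist','w8',1)
f,s2=snap('side','s8',1,(180,110,310,200))
f3,_=snap('top','t8',1,(135,140,235,240))
print(s['tool_pos'],np.array(s['tool_rot']).round(3))
a=cv2.imread('pics/w6.png');a=cv2.resize(a,(512,384))[150:384,150:362];b=cv2.imread('pics/w8.png')[150:384,150:362]
c=cv2.resize(cv2.imread('pics/s8.png'),None,fx=2.6,fy=2.6,interpolation=cv2.INTER_CUBIC);c=cv2.copyMakeBorder(c,0,0,0,0,0)
H=max(234,c.shape[0]);p=lambda i:cv2.copyMakeBorder(i,0,H-i.shape[0],0,4,cv2.BORDER_CONSTANT)
cv2.imwrite('pics/m8.png',np.hstack([p(a),p(b),p(c)]))
"
```

```text
[514.12975936 327.39265323 178.62911389] [[-0.204  0.978 -0.038]
 [ 0.963  0.207  0.174]
 [ 0.178 -0.001 -0.984]]
```

View pics/m8.png

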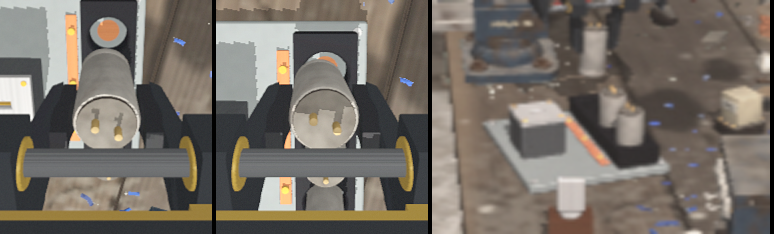

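```bash
python3 -c "
from h import *
import math
from cell import arm
s=arm.state();R=np.array(s['tool_rot'])@cv2.Rodrigues(np.array([0,-.18,0.]))[0]
d=R.T@(np.array([485,417,170])-s['tool_pos']);print(d.round(1),R.round(3))
for n in('w3','w6','w7'):
    f=dict(np.load(f'pics/{n}.npz'));g=cv2.cvtColor(f['image'],cv2.COLOR_RGB2GRAY);print(n,g[185:305,257].tolist())
"
```

```text
[92.9 -9.6  8.6] [[-0.209  0.978 -0.001]
 [ 0.978  0.209 -0.001]
 [-0.001 -0.001 -1.   ]]
w3 [33, 36, 40, 48, 52, 54, 52, 52, 51, 51, 52, 52, 53, 53, 55, 55, 50, 105, 118, 124, 132, 128, 109, 106, 104, 104, 106, 107, 104, 107, 111, 113, 118, 119, 114, 115, 116, 118, 116, 118, 116, 113, 116, 113, 115, 116, 116, 113, 117, 118, 118, 120, 122, 123, 125, 123, 126, 126, 128, 124, 121, 123, 125, 129, 133, 150, 133, 62, 51, 92, 111, 112, 108, 105, 104, 104, 99, 96, 120, 126, 126, 128, 130, 146, 140, 134, 124, 122, 125, 130, 131, 134, 134, 152, 173, 180, 175, 155, 142, 142, 140, 142, 111, 103, 102, 102, 106, 103, 105, 106, 109, 110, 131, 110, 75, 73, 77, 77, 94, 91]
w6 [151, 154, 153, 152, 153, 154, 157, 156, 157, 156, 156, 160, 129, 95, 132, 140, 146, 156, 122, 115, 118, 117, 117, 120, 120, 121, 124, 126, 125, 124, 122, 121, 126, 130, 133, 130, 128, 131, 133, 133, 130, 127, 125, 124, 124, 125, 129, 134, 133, 133, 133, 137, 133, 133, 135, 138, 139, 142, 144, 194, 237, 121, 40, 101, 158, 163, 162, 165, 166, 168, 165, 167, 167, 168, 168, 167, 168, 167, 165, 168, 167, 163, 163, 162, 162, 164, 167, 171, 172, 175, 176, 179, 180, 179, 180, 178, 178, 175, 174, 174, 175, 175, 174, 176, 177, 176, 177, 177, 178, 181, 183, 182, 187, 123, 81, 84, 86, 83, 105, 105]
w7 [157, 154, 154, 159, 158, 159, 160, 161, 156, 156, 158, 158, 156, 159, 160, 159, 158, 163, 158, 159, 160, 160, 160, 167, 139, 135, 141, 121, 118, 119, 121, 123, 124, 124, 123, 126, 129, 129, 129, 130, 127, 122, 123, 127, 130, 130, 134, 134, 136, 141, 146, 160, 226, 170, 66, 118, 152, 155, 156, 158, 159, 161, 162, 164, 165, 165, 165, 166, 165, 166, 166, 167, 166, 164, 164, 162, 162, 160, 164, 163, 167, 168, 169, 174, 176, 175, 178, 178, 178, 179, 180, 177, 178, 176, 177, 178, 178, 177, 178, 181, 180, 182, 180, 182, 183, 185, 186, 186, 186, 185, 186, 186, 191, 119, 89, 89, 90, 94, 109, 113]
```

```bash
python3 -c "
from h import *
f=dict(np.load('pics/w8.npz'));g=cv2.cvtColor(f['image'],cv2.COLOR_RGB2GRAY);
for u in (250,257,264):print(u,list(zip(range(170,250),g[170:250,u].tolist()))[::1] if u==257 else '')
for u in (240,252,257,262,274):
  c=g[170:270,u].astype(int);d=np.diff(c);print(u,[(170+i,int(d[i])) for i in range(len(d)) if abs(d[i])>22])
"
```

```text
250 
257 [(170, 105), (171, 131), (172, 153), (173, 156), (174, 162), (175, 161), (176, 162), (177, 161), (178, 162), (179, 164), (180, 170), (181, 78), (182, 25), (183, 37), (184, 66), (185, 69), (186, 68), (187, 67), (188, 65), (189, 66), (190, 65), (191, 66), (192, 69), (193, 66), (194, 67), (195, 66), (196, 64), (197, 66), (198, 63), (199, 67), (200, 60), (201, 50), (202, 152), (203, 165), (204, 165), (205, 164), (206, 159), (207, 161), (208, 160), (209, 144), (210, 138), (211, 143), (212, 124), (213, 118), (214, 119), (215, 123), (216, 122), (217, 125), (218, 123), (219, 124), (220, 129), (221, 131), (222, 129), (223, 130), (224, 131), (225, 127), (226, 125), (227, 125), (228, 127), (229, 131), (230, 133), (231, 135), (232, 137), (233, 138), (234, 143), (235, 148), (236, 161), (237, 173), (238, 153), (239, 67), (240, 105), (241, 124), (242, 124), (243, 127), (244, 130), (245, 130), (246, 131), (247, 132), (248, 133), (249, 132)]
264 
240 [(170, 24), (180, -96), (181, -49), (183, 29), (210, 39), (211, 31), (241, 23), (243, -75), (244, -35), (245, 33), (263, 50)]
252 [(170, 29), (171, 25), (180, -96), (181, -46), (183, 28), (202, 146), (203, 24), (208, -59), (211, -24), (236, 26), (238, -71), (239, -62), (240, 74), (260, 25)]
257 [(170, 26), (180, -92), (181, -53), (183, 29), (201, 102), (238, -86), (239, 38), (259, 44)]
262 [(170, 29), (171, 24), (180, -94), (181, -52), (183, 28), (201, 88), (202, 26), (238, -83), (239, 38), (240, 23), (259, 44)]
274 [(170, 24), (180, -99), (181, -49), (183, 28), (206, 49), (207, 48), (241, -40), (242, -68), (243, 41)]
```

```bash
python3 -c "
from h import *
f=dict(np.load('pics/w8.npz'));e=np.array([-.2096,.978])
o=np.array([514.1,327.4])
for n,v,z in(('plate',170.8,12),('rack',183.3,36),('rim',201.5,36),('rim34',201.5,33),('capbot',208.7,75),('capbot',208.7,79),('captop',237,137),('captop',237,141)):
  P=onz(f,257,v,z,f);print(n,z,P.round(1),((P[:2]-o)@e).round(1))
"
```

```text
plate 12 [503.6 375.8  12. ] 49.6
rack 36 [505.4 367.   36. ] 40.6
rim 36 [508.7 351.6  36. ] 24.8
rim34 33 [508.8 351.1  33. ] 24.3
capbot 75 [508.3 353.3  75. ] 26.5
capbot 79 [508.1 354.1  79. ] 27.4
captop 137 [508.6 351.6 137. ] 24.8
captop 141 [508.3 352.8 141. ] 26.1
```

```bash
python3 -c "
from h import *
from cell import arm
s=arm.state();R=np.array(s['tool_rot']);e=np.array([-.2096,.978,0]);n=np.array([.978,.2096,0])
print((R.T@(-4.8*e+.8*n)).round(2),(R.T@[0,0,-10]).round(2))
"
```

```text
[-4.72  0.81 -0.86] [-1.78  0.01  9.84]
```

Emit:
{"name": "jog_arm", "arguments": {
  "series": [
    {"dp": [-4.7, 0.8, -0.9], "rot": [0, 0, 0], "fingers": 0.9},
    {"dp": [-3.6, 0, 19.7], "rot": [0, 0, 0], "fingers": 0.9},
    {"dp": [-3.6, 0, 19.7], "rot": [0, 0, 0], "fingers": 0.9},
    {"dp": [-0.9, 0, 4.9], "rot": [0, 0, 0], "fingers": 0.9},
    {"dp": [-0.9, 0, 4.9], "rot": [0, 0, 0], "fingers": 0.9},
    {"dp": [0, 0, 0], "rot": [0, 0, 0], "fingers": 0.9}
  ]
}}

```text
t: 16.82
tool_pos: [516.8, 323.0, 132.4]
tool_rot: [[-0.204, 0.978, -0.036], [0.962, 0.207, 0.177], [0.181, 0.002, -0.984]]
force: [-2.8, -2.9, 19.3]
gripper_width: 0.399
grip_force: 30.0
```

Emit:
{"name": "jog_arm", "arguments": {
  "series": [
    {"dp": [0.2, -1, -2], "rot": [0, 0, 0], "fingers": 0.9},
    {"dp": [-0.5, -1, 0], "rot": [0, 0, 0], "fingers": 0.9},
    {"dp": [-0.4, 0, 2], "rot": [0, 0, 0], "fingers": 0.9},
    {"dp": [0, 0, 0], "rot": [0, 0, 0], "fingers": 0.9}
  ]
}}

```text
t: 17.32
tool_pos: [516.4, 322.6, 132.5]
tool_rot: [[-0.203, 0.979, -0.032], [0.962, 0.206, 0.179], [0.181, 0.005, -0.983]]
force: [-0.9, -2.1, 20.8]
gripper_width: 0.403
grip_force: 29.8
```

Emit:
{"name": "jog_arm", "arguments": {
  "series": [
    {"dp": [-1, 0, 0], "rot": [0, 0, 0], "fingers": 0.9},
    {"dp": [-1, 0, 0], "rot": [0, 0, 0], "fingers": 0.9},
    {"dp": [0, 0, 0], "rot": [0, 0, 0], "fingers": 0.9}
  ]
}}

```text
t: 17.7
tool_pos: [516.5, 321.9, 132.5]
tool_rot: [[-0.204, 0.978, -0.032], [0.962, 0.207, 0.18], [0.183, 0.006, -0.983]]
force: [-2.2, -0.4, 21.5]
gripper_width: 0.399
grip_force: 29.8
```

Emit:
{"name": "jog_arm", "arguments": {
  "series": [
    {"dp": [4, 0, -20], "rot": [0, 0, 0], "fingers": 0.9},
    {"dp": [8, 0, -45], "rot": [0, 0, 0], "fingers": 0.9},
    {"dp": [0, 0, 0], "rot": [0, 0, 0], "fingers": 0.9}
  ]
}}

```text
t: 18.08
tool_pos: [516.6, 320.7, 198.0]
tool_rot: [[-0.204, 0.978, -0.031], [0.962, 0.206, 0.178], [0.181, 0.007, -0.983]]
force: [0.6, 0.1, -1.0]
gripper_width: 0.399
grip_force: 28.8
```

```bash
python3 -c "
from h import *
from cell import arm
f,s=snap('wrist','w9',1)
go([490,412,200]);go([490,412,110])
g=cv2.cvtColor(f['image'],cv2.COLOR_RGB2GRAY)
for u in (240,252,257,262,274):
  c=g[140:270,u].astype(int);d=np.diff(c);print(u,[(140+i,int(d[i])) for i in range(len(d)) if abs(d[i])>22])
a=cv2.imread('pics/w8.png')[150:310,170:342];b=cv2.imread('pics/w9.png')[130:310,170:342];c=cv2.resize(cv2.imread('pics/w3.png'),(512,384))[150:310,170:342]
p=lambda i:cv2.resize(i[:160],None,fx=1.5,fy=1.5);cv2.imwrite('pics/m9.png',np.hstack([p(c),p(a),p(b)]))
"
```

```text
dp [94.3 -6.  13.3] n 2 each [47.2 -3.   6.6] head 101.96 rotz None q [-0.52 -0.15]
dp [ 78.2  -6.2 101.8] n 2 each [39.1 -3.1 50.9] head 101.96 rotz None q [-0.52 -0.15]
240 [(163, 33), (171, -34), (172, -79), (197, 44), (198, 42), (199, 23), (212, -24), (244, -76), (246, 47)]
252 [(163, 36), (171, -43), (172, -77), (190, 26), (191, 139), (192, -31), (193, -26), (212, -23), (236, 27), (238, -63), (239, -65), (240, 62)]
257 [(163, 34), (171, -41), (172, -78), (190, 59), (191, 49), (237, -47), (238, -72), (239, 64), (262, 27)]
262 [(163, 33), (171, -45), (172, -73), (191, 85), (192, 28), (237, -75), (238, -50), (239, 75), (263, 23)]
274 [(163, 33), (171, -49), (172, -74), (199, 31), (200, 49), (214, -35), (215, -40), (223, 24), (224, 38), (241, -79), (242, 42)]
```

Emit:
{"name": "jog_arm", "arguments": {
  "series": [
    {"dp": [47, -3, 7], "rot": [0, 0, 0], "fingers": 0.9},
    {"dp": [47, -3, 7], "rot": [0, 0, 0], "fingers": 0.9},
    {"dp": [-8, 0, 44], "rot": [0, 0, 0], "fingers": 0.9},
    {"dp": [-7.2, 0, 39.3], "rot": [0, 0, 0], "fingers": 0.9},
    {"dp": [-0.7, 0, 4], "rot": [0, 0, 0], "fingers": 0.9},
    {"dp": [0, 0, 0], "rot": [0, 0, 0], "fingers": 0.9}
  ]
}}

```text
t: 18.88
tool_pos: [489.5, 411.3, 109.1]
tool_rot: [[-0.203, 0.978, -0.037], [0.963, 0.206, 0.175], [0.179, -0.0, -0.984]]
force: [0.8, 0.3, -0.7]
gripper_width: 0.397
grip_force: 28.8
```

Emit:
{"name": "jog_arm", "arguments": {
  "series": [
    {"dp": [-0.7, 0, 4], "rot": [0, 0, 0], "fingers": 0.9},
    {"dp": [-0.5, 0, 3], "rot": [0, 0, 0], "fingers": 0.9},
    {"dp": [0, 0, 0], "rot": [0, 0, 0], "fingers": 0.9}
  ]
}}

```text
t: 19.25
tool_pos: [489.5, 411.5, 102.5]
tool_rot: [[-0.203, 0.978, -0.037], [0.963, 0.207, 0.176], [0.179, 0.0, -0.984]]
force: [-0.8, 0.0, -1.8]
gripper_width: 0.398
grip_force: 28.8
```

Emit:
{"name": "jog_arm", "arguments": {
  "series": [
    {"dp": [-0.4, 0, 2], "rot": [0, 0, 0], "fingers": 0.9},
    {"dp": [-0.4, 0, 2], "rot": [0, 0, 0], "fingers": 0.9},
    {"dp": [0, 0, 0], "rot": [0, 0, 0], "fingers": 0.9}
  ]
}}

```text
t: 19.62
tool_pos: [489.1, 411.7, 99.0]
tool_rot: [[-0.204, 0.978, -0.037], [0.962, 0.207, 0.176], [0.18, -0.0, -0.984]]
force: [-2.0, -1.8, 7.2]
gripper_width: 0.389
grip_force: 29.2
```

Emit:
{"name": "jog_arm", "arguments": {
  "series": [
    {"dp": [0, 0, 1], "rot": [0, 0, 0], "fingers": 0.9},
    {"dp": [0, 0, 0], "rot": [0, 0, 0], "fingers": 0.5},
    {"dp": [0, 0, 0], "rot": [0, 0, 0], "fingers": 0.2},
    {"dp": [0, 0, 0], "rot": [0, 0, 0], "fingers": 0},
    {"dp": [0, 0, 0], "rot": [0, 0, 0], "fingers": 0},
    {"dp": [0, 0, -40], "rot": [0, 0, 0], "fingers": 0},
    {"dp": [0, 0, -55], "rot": [0, 0, 0], "fingers": 0},
    {"dp": [0, 0, -50], "rot": [0, -0.09, 0], "fingers": 0},
    {"dp": [0, 0, 0], "rot": [0, -0.09, 0], "fingers": 0},
    {"dp": [0, 0, 0], "rot": [0, 0, 0], "fingers": 0},
    {"dp": [0, 0, 0], "rot": [0, 0, 0], "fingers": 0}
  ]
}}

```text
t: 21.0
tool_pos: [494.3, 385.5, 238.7]
tool_rot: [[-0.206, 0.978, -0.002], [0.978, 0.206, -0.0], [0.0, -0.002, -1.0]]
force: [0.5, 0.3, -0.6]
gripper_width: 1.003
grip_force: 0.0
```

```bash
python3 -c "
from h import *
from cell import arm
f,s=snap('wrist','w10',1.5)
print(s['tool_pos'],np.array(s['tool_rot']).round(3).tolist())
go([488,421,95])
a=cv2.imread('pics/w10.png');t=dict(np.load('pics/t4.npz'))['image'][155:240,130:215,::-1]
t=cv2.resize(t,None,fx=4,fy=4,interpolation=cv2.INTER_CUBIC)
a=cv2.resize(a,(450,338));cv2.imwrite('pics/m10.png',np.hstack([a,t[:338]]))
for z in(0,61):print(proj(f,[488,421,z],s)*450/512)
"
```

```text
[494.31535162 385.51508037 238.66424235] [[-0.206, 0.978, -0.002], [0.978, 0.206, -0.0], [0.0, -0.002, -1.0]]
dp [ 36.5   1.2 143.6] n 3 each [12.2  0.4 47.9] head 101.86 rotz None q [-0.81 -0.39]
[227.04221621 124.89990303]
[227.33161396 133.50936761]
```

View pics/m10.png

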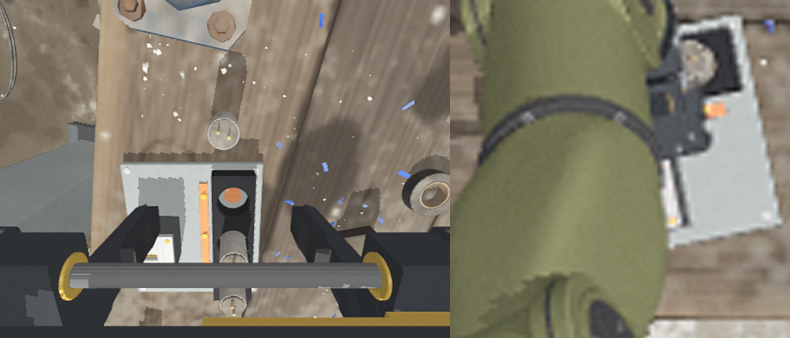

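```bash
python3 -c "
from h import *
f=dict(np.load('pics/w10.npz'));im=f['image'];g=cv2.cvtColor(im,cv2.COLOR_RGB2GRAY);R=f['tool_rot']
x=g[110:190,215:300];c=cv2.HoughCircles(cv2.resize(x,None,fx=4,fy=4,interpolation=cv2.INTER_CUBIC),cv2.HOUGH_GRADIENT,1.5,60,param1=100,param2=30,minRadius=50,maxRadius=100);c=c[0][:3]/4+[215,110,0];print(c)
tl=lambda u,v,z:((onz(f,u,v,z,f)-f['tool_pos'])@R).round(1)
for q in c:print(tl(q[0],q[1],61))
im=im.astype(int);o=(im[...,0]-im[...,2]>60)&(im[...,0]>120)
n,l,st,cc=cv2.connectedComponentsWithStats(o.astype(np.uint8))
for i in range(1,n):
  if st[i,4]>25 and cc[i][1]<260:print(cc[i].round(1),st[i],tl(*cc[i],12))
for u in (260,265,270):
  d=np.diff(g[165:270,u].astype(int));print(u,[(165+i,int(d[i])) for i in range(len(d)) if abs(d[i])>18])
d=np.diff(g[220,220:310].astype(int));print([(220+i,int(d[i])) for i in range(len(d)) if abs(d[i])>18])
"
```

```text
[[255.3125 152.1875  17.5625]]
[ 35.7  -1.7 177.7]
[232.  252.1] [226 208  13  91 883] [-99.2 -30.9 226.7]
[264.5 221. ] [255 213  20  18 280] [-56.6   9.3 226.6]
260 [(167, 33), (168, -79), (169, -37), (192, -92), (193, -45), (199, 27), (212, 27), (213, 62), (234, -19), (235, -81), (236, -25), (261, 51), (262, 27)]
265 [(165, -35), (166, -49), (184, 21), (192, -92), (193, -40), (199, 27), (212, 94), (235, -74), (236, -49), (261, 66)]
270 [(192, -88), (193, -45), (199, 25), (213, 71), (234, -71), (235, -53), (261, 38), (262, 43)]
[(228, -24), (234, 38), (239, -42), (240, -123), (249, 31), (250, 53), (251, 22), (279, -46), (280, -52), (289, 36), (290, 92), (291, 28), (296, -42), (297, -67)]
```

```bash
python3 -c "
from h import *
f=dict(np.load('pics/w10.npz'));R=f['tool_rot'];e=np.array([-.2096,.978]);n=np.array([.978,.2096])
w=lambda u,v,z:onz(f,u,v,z,f)[:2]
A=[w(265,199.7,36)-36*e, w(265,212.6,36)-20*e, (w(265,212.6,36)+w(265,235.7,36))/2, w(265,168.5*0+192.7,12)-36*e]
print([a.round(1) for a in A],[(a@n).round(1) for a in A],[(a@e).round(1) for a in A])
for u,v,z in((240.5,220,36),(290.5,220,36),(250,220,36),(280.2,220,36)):print((w(u,v,z)@n).round(1))
print('prior',np.array([514.8,331])@n,np.array([514.8,331])@e, 'capB placed',np.array([540.6,210.6])@n,np.array([540.6,210.6])@e)
"
```

```text
[array([514.3, 332. ]), array([514.2, 333. ]), array([513.1, 338.8]), array([515., 332.])] [np.float64(572.6), np.float64(572.7), np.float64(572.8), np.float64(573.2)] [np.float64(216.9), np.float64(217.8), np.float64(223.7), np.float64(216.8)]
545.7
601.0
556.2
589.6
prior 572.852 215.81592 capB placed 572.84856 92.65703999999997
```

Emit:
{"name": "jog_arm", "arguments": {
  "series": [
    {"dp": [36.5, -1.7, 40], "rot": [0, 0, 0], "fingers": 0},
    {"dp": [0, 0, 50], "rot": [0, 0, 0], "fingers": 0},
    {"dp": [0, 0, 40], "rot": [0, 0, 0], "fingers": 0.2},
    {"dp": [0, 0, 16], "rot": [0, 0, 0], "fingers": 0.4},
    {"dp": [0, 0, 0], "rot": [0, 0, 0], "fingers": 0.9},
    {"dp": [0, 0, 0], "rot": [0, 0, 0], "fingers": 0.9},
    {"dp": [0, 0, 0], "rot": [0, 0, 0], "fingers": 0.9},
    {"dp": [0, 0, 0], "rot": [0, 0, 0], "fingers": 0.9},
    {"dp": [0, 0, 0], "rot": [0, 0, 0], "fingers": 0.9}
  ]
}}

```text
t: 22.18
tool_pos: [486.0, 422.0, 95.0]
tool_rot: [[-0.207, 0.978, 0.001], [0.978, 0.207, 0.001], [0.001, 0.002, -1.0]]
force: [-1.4, -0.4, 6.9]
gripper_width: 0.383
grip_force: 30.0
```

Emit:
{"name": "jog_arm", "arguments": {
  "series": [
    {"dp": [0, 0, -50], "rot": [0, 0, 0], "fingers": 0.9},
    {"dp": [0, 0, -45], "rot": [0, 0, 0], "fingers": 0.9},
    {"dp": [0, 0, 0], "rot": [0, 0, 0], "fingers": 0.9}
  ]
}}

```text
t: 22.55
tool_pos: [487.4, 422.9, 192.5]
tool_rot: [[-0.206, 0.978, 0.006], [0.978, 0.206, 0.005], [0.004, 0.007, -1.0]]
force: [0.4, -0.1, -1.8]
gripper_width: 0.386
grip_force: 30.0
```

```bash
python3 -c "
from h import *
f,s=snap('wrist','w11',1)
g=cv2.cvtColor(f['image'],cv2.COLOR_RGB2GRAY);R=np.array(s['tool_rot'])
go([514.8,332.3,160],102.1)
for u in (240,252,257,262,274):
  c=g[140:310,u].astype(int);d=np.diff(c);print(u,[(140+i,int(d[i])) for i in range(len(d)) if abs(d[i])>22])
"
```

```text
dp [-93.8   9.5  30.1] n 2 each [-46.9   4.7  15. ] head 101.93 rotz -0.003 q [-0.86 -0.43]
240 [(257, 73), (259, -75), (260, -82), (262, 75), (289, 38), (290, 32), (297, -60), (298, -36)]
252 [(202, -36), (208, -33), (253, 31), (254, 61), (255, -55), (256, -106), (257, -33), (258, 72), (259, 42), (297, -63), (298, -37)]
257 [(208, -25), (254, 51), (255, -42), (256, -100), (257, -30), (258, 82), (259, 32), (297, -63), (298, -33)]
262 [(202, -41), (254, 47), (256, -110), (257, -60), (258, 48), (259, 68), (297, -66), (298, -37)]
274 [(201, -39), (258, 64), (260, -79), (261, -87), (263, 83), (297, -60), (298, -32)]
```

Emit:
{"name": "jog_arm", "arguments": {
  "series": [
    {"dp": [-47, 5, 0], "rot": [0, 0, 0], "fingers": 0.9},
    {"dp": [-47, 4.5, 0], "rot": [0, 0, 0], "fingers": 0.9},
    {"dp": [0, 0, 20], "rot": [0, 0, 0], "fingers": 0.9},
    {"dp": [0, 0, 20], "rot": [0, 0, 0], "fingers": 0.9},
    {"dp": [0, 0, 0], "rot": [0, 0, 0], "fingers": 0.9},
    {"dp": [0, 0, 0], "rot": [0, 0, 0], "fingers": 0.9}
  ]
}}

```text
t: 23.35
tool_pos: [514.0, 331.5, 148.3]
tool_rot: [[-0.207, 0.978, -0.001], [0.978, 0.207, -0.0], [-0.0, -0.001, -1.0]]
force: [0.7, -0.1, -0.1]
gripper_width: 0.386
grip_force: 30.0
```

```bash
python3 -c "
from h import *
go([514.8,332.3,128],102.1)"
```

```text
dp [ 0.6  1.  20.3] n 1 each [ 0.6  1.  20.3] head 101.94 rotz -0.003 q [-0.7 -0.3]
```

Emit:
{"name": "jog_arm", "arguments": {
  "series": [
    {"dp": [0.6, 0.8, 10], "rot": [0, 0, 0], "fingers": 0.9},
    {"dp": [0, 0, 5], "rot": [0, 0, 0], "fingers": 0.9},
    {"dp": [0, 0, 4], "rot": [0, 0, 0], "fingers": 0.9},
    {"dp": [0, 0, 3], "rot": [0, 0, 0], "fingers": 0.9},
    {"dp": [0, 0, 0], "rot": [0, 0, 0], "fingers": 0.9}
  ]
}}

```text
t: 23.98
tool_pos: [514.8, 332.2, 126.4]
tool_rot: [[-0.206, 0.978, -0.0], [0.978, 0.206, -0.0], [-0.0, -0.0, -1.0]]
force: [0.7, -0.4, -1.2]
gripper_width: 0.39
grip_force: 30.0
```

Emit:
{"name": "jog_arm", "arguments": {
  "series": [
    {"dp": [0, 0, 4], "rot": [0, 0, 0], "fingers": 0.9},
    {"dp": [0, 0, 4], "rot": [0, 0, 0], "fingers": 0.9},
    {"dp": [0, 0, 4], "rot": [0, 0, 0], "fingers": 0.9},
    {"dp": [0, 0, 4], "rot": [0, 0, 0], "fingers": 0.9},
    {"dp": [0, 0, 0], "rot": [0, 0, 0], "fingers": 0.9}
  ]
}}

```text
t: 24.6
tool_pos: [514.7, 332.1, 110.2]
tool_rot: [[-0.207, 0.978, -0.001], [0.978, 0.207, -0.0], [-0.0, -0.001, -1.0]]
force: [-0.8, -0.4, 0.4]
gripper_width: 0.388
grip_force: 30.0
```

Emit:
{"name": "jog_arm", "arguments": {
  "series": [
    {"dp": [0, 0, 3], "rot": [0, 0, 0], "fingers": 0.9},
    {"dp": [0, 0, 0], "rot": [0, 0, 0], "fingers": 0.4},
    {"dp": [0, 0, 0], "rot": [0, 0, 0], "fingers": 0.3},
    {"dp": [0, 0, 0], "rot": [0, 0, 0], "fingers": 0.3},
    {"dp": [0, 0, -30], "rot": [0, 0, 0], "fingers": 0.3},
    {"dp": [0, 0, -50], "rot": [0, 0, 0], "fingers": 0.3},
    {"dp": [0, 0, -60], "rot": [0, 0, 0], "fingers": 0.2},
    {"dp": [0, 0, -40], "rot": [0, 0, 0], "fingers": 0.3},
    {"dp": [0, 0, 0], "rot": [0, 0, 0], "fingers": 0.3}
  ]
}}

```text
t: 25.72
tool_pos: [516.5, 333.1, 291.4]
tool_rot: [[-0.206, 0.978, 0.006], [0.978, 0.206, 0.004], [0.003, 0.007, -1.0]]
force: [-0.1, -0.8, -0.6]
gripper_width: 0.7
grip_force: 0.0
```

```bash
python3 -c "
from h import *
go([450,-40,280],181)
f,s=snap('side','s12',1)
go([434.5,60,290])
f=dict(np.load('side.npz'));print([proj(f,[514.8,332.3,z]).round() for z in(12,36,85)])
"
```

```text
dp [-351.3 -142.1    9.3] n 6 each [-58.6 -23.7   1.6] head 101.91 rotz -1.38 q [-0.73 -0.32]
dp [-249.9 -135.3   -1.6] n 5 each [-50.  -27.1  -0.3] head 101.92 rotz None q [-0.73 -0.32]
[array([243., 155.]), array([243., 149.]), array([243., 136.])]
```

Emit:
{"name": "jog_arm", "arguments": {
  "series": [
    {"dp": [-54, -25.4, 0], "rot": [0, 0, 0], "fingers": 0.3},
    {"dp": [-54, -25.4, 0], "rot": [0, 0, 0], "fingers": 0.3},
    {"dp": [-54, -25.4, 0], "rot": [0, 0, 0], "fingers": 0.3},
    {"dp": [-54, -25.4, 0], "rot": [0, 0, 0], "fingers": 0.3},
    {"dp": [-54, -25.4, 0], "rot": [0, 0, 0], "fingers": 0.3},
    {"dp": [-54, -25.4, 0], "rot": [0, 0, 0], "fingers": 0.3},
    {"dp": [0, 0, 0], "rot": [0, 0, -0.173], "fingers": 0.3},
    {"dp": [0, 0, 0], "rot": [0, 0, -0.173], "fingers": 0.3},
    {"dp": [0, 0, 0], "rot": [0, 0, -0.173], "fingers": 0.3},
    {"dp": [0, 0, 0], "rot": [0, 0, -0.173], "fingers": 0.3}
  ]
}}

```text
t: 27.02
tool_pos: [431.7, -16.2, 286.4]
tool_rot: [[-0.787, 0.617, -0.003], [0.617, 0.787, 0.0], [0.003, -0.002, -1.0]]
force: [-0.0, 0.6, -0.3]
gripper_width: 0.702
grip_force: 0.0
```

Emit:
{"name": "jog_arm", "arguments": {
  "series": [
    {"dp": [0, 0, 0], "rot": [0, 0, -0.173], "fingers": 0.3},
    {"dp": [0, 0, 0], "rot": [0, 0, -0.173], "fingers": 0.3},
    {"dp": [0, 0, 0], "rot": [0, 0, -0.173], "fingers": 0.3},
    {"dp": [0, 0, 0], "rot": [0, 0, -0.173], "fingers": 0.3},
    {"dp": [0, 0, 0], "rot": [0, 0, 0], "fingers": 0.3},
    {"dp": [0, 0, 0], "rot": [0, 0, 0], "fingers": 0.3}
  ]
}}

```text
t: 27.78
tool_pos: [432.2, -16.3, 287.0]
tool_rot: [[-1.0, -0.018, -0.002], [-0.018, 1.0, 0.0], [0.002, 0.0, -1.0]]
force: [-0.1, 0.2, 1.7]
gripper_width: 0.698
grip_force: 0.0
```

```bash
python3 -c "
from h import *
f,s=snap('wrist','w12',1)
go([434.5,-17,280],181)
print([proj(f,[434,-17,z],s).round(1) for z in(50,95)])
im=f['image'].astype(int);g=im.sum(2)/3
m=((g>185)&(im.max(2)-im.min(2)<40)).astype(np.uint8)
n,l,st,cc=cv2.connectedComponentsWithStats(m)
for i in range(1,n):
  if st[i,4]>60:
    r=cv2.minAreaRect(np.argwhere(l==i)[:,::-1].astype(np.float32));print(cc[i].round(1),st[i],[np.round(v,1) for v in r])
for v in range(160,230,6):print(v,g[v,200:312:4].astype(int).tolist())
"
```

```text
dp [-2.1 -0.8  7.2] n 1 each [-2.1 -0.8  7.2] head -178.91 rotz 0.001 q [0.16 1.19]
[array([255.3, 175.9]), array([255.2, 187.4])]
[436.   45.9] [ 298    0  214   79 8045] [array([404.5,  39. ]), array([ 78., 213.]), np.float64(90.0)]
[231.   93.2] [225  85  13  17 154] [array([231. ,  93.5]), array([12. , 14.8]), np.float64(45.0)]
[354.9 100.1] [349  94  12  13 132] [array([354.5, 100. ]), array([12., 11.]), np.float64(90.0)]
[499.8 130.4] [476 123  36  15 292] [array([493.5, 130. ]), array([14., 35.]), np.float64(90.0)]
[414.  190.8] [ 376  138  136  125 4901] [array([426.9, 185.3]), array([108.9, 143.5]), np.float64(66.5)]
[255.2 185.4] [247 170  16  33 302] [array([256.3, 185.8]), array([32.4, 14.7]), np.float64(78.7)]
[147.5 204.9] [133 184  35  39 656] [array([148.5, 202.1]), array([28.4, 40.9]), np.float64(15.1)]
[242.3 259.7] [233 247  20  25 298] [array([242.2, 259.4]), array([27.3, 12.3]), np.float64(59.0)]
160 [147, 145, 150, 145, 148, 148, 148, 145, 142, 136, 122, 91, 97, 95, 88, 91, 92, 90, 90, 93, 98, 99, 100, 101, 93, 88, 90, 97]
166 [146, 142, 138, 131, 124, 124, 140,
[... 793 characters left out ...]
46, 142, 142, 146, 151, 152, 150, 149, 145, 132, 123, 188, 142, 140, 132, 128, 129, 122, 118, 117, 117, 116, 115, 113, 116]
208 [115, 130, 139, 138, 136, 135, 138, 143, 143, 142, 127, 111, 115, 120, 121, 124, 121, 121, 120, 126, 122, 107, 95, 107, 126, 125, 118, 114]
214 [119, 130, 145, 146, 129, 106, 108, 136, 141, 126, 121, 125, 124, 127, 129, 129, 123, 122, 112, 93, 117, 127, 128, 140, 145, 135, 118, 117]
220 [136, 140, 148, 151, 142, 123, 129, 142, 145, 139, 131, 126, 126, 128, 131, 130, 128, 110, 99, 125, 136, 129, 127, 130, 135, 141, 142, 134]
226 [147, 144, 144, 139, 143, 142, 134, 134, 138, 143, 132, 131, 130, 141, 149, 141, 135, 132, 134, 140, 140, 138, 135, 134, 137, 148, 152, 141]
```

Emit:
{"name": "jog_arm", "arguments": {
  "series": [
    {"dp": [-2, -0.5, 40], "rot": [0, 0, 0], "fingers": 0.3},
    {"dp": [0, 0, 40], "rot": [0, 0, 0], "fingers": 0.3},
    {"dp": [0, 0, 15], "rot": [0, 0, 0], "fingers": 0.3},
    {"dp": [0, 0, 0], "rot": [0, 0, 0], "fingers": 0.3},
    {"dp": [0, 0, 0], "rot": [0, 0, 0], "fingers": 0.3}
  ]
}}

```text
t: 28.45
tool_pos: [435.0, -16.6, 193.1]
tool_rot: [[-1.0, -0.021, 0.001], [-0.021, 1.0, 0.0], [-0.001, 0.0, -1.0]]
force: [0.3, -0.1, -0.1]
gripper_width: 0.697
grip_force: 0.0
```

```bash
python3 -c "
from h import *
f,s=snap('wrist','w13',1)
print(s['tool_pos'])
print([proj(f,[434,-17,z],s).round(1) for z in(50,55,95)])
im=f['image'].astype(int);g=(im.sum(2)/3)
for v in range(165,290,3):print(v,' '.join('%3d'%x for x in g[v,220:294:3]))
"
```

```text
[435.02571412 -16.58263751 193.114422  ]
[array([255.5, 201. ]), array([255.5, 203.1]), array([255.3, 223.3])]
165 143 142 138 125 109 122 120  85  48  47  47  50  50  44  42  47  50  55  62  74  86  88  81 103 103
168 145 140 132 120 109 123 121  45  51  50  50  52  49  50  48  52  52  50  50  48  51  89  80 103 101
171 146 143 133 126 115 121 124  49  49  50  51  50  49  51  51  50  50  50  47  49  46  91  86 104 106
174 150 146 139 133 125 121 117  95  94  96  83  56  46  47  42  44  43  44  45  46  48  74  97 106 104
177 149 147 143 142 141 121 116  92  97  96  96  95  91  91  91  94  91  92  89  80  62  50  93  97  93
180 147 148 148 147 143 121 116  93  96  98 100  94  89  91  92  91  91  92  92  92  93  96  90  86  84
183 148 151 151 152 141 121 113  94  94  96  96  93  89  91  92  94  93  91  92  92  93  94  90  81  80
186 152 151 150 152 141 123 107  95  95  97  96  93  88  90  91  95  67  67  68  68  71  78  92  87  80
189 148 151 149 151 139 123  97  95  94  97  97  94 106 109  87  63  65  64  64  69  65  79  94  90  86
192 149 149 147 148 131 121  93  96  95  97  88 144 1
[... 2678 characters left out ...]
 129 130  86  92 132 131 135 138 143 143 136 130 131 137 101 100 113 134 147
273 123 127 134 139 142 121  93  89 121 144  86 114 135 137 141 140 142 141 137 144 144 144 144 143 144
276 118 122 126 151 149  86  89  88  86  93  84  90 115 137 141 148 149 149 145 145 143 149 153 149 142
279 129 118 170 175 164  88  78  81  78  80  80  81  86  93 101 144 149 148 143 140 139 144 142 143 139
282 131 145 152 215 163 110 114 124  85  82  86  84  86  91  95 145 134 133 140 145 147 147 146 145 145
285 126 135 217 167 159 123 153 131 133  81  85  85  85  89  96  93 117 117 131 142 149 149 148 150 152
288 129 125 182 186 184 201 168 156 151 110  85 196 125  88  90  92  98 108 116 132 142 143 146 145 149
```

```bash
python3 -c "
from h import *
f=dict(np.load('pics/w13.npz'));R=f['tool_rot']
im=f['image'].astype(int);g=im.sum(2)/3
for v in range(200,248,4):print(v,' '.join('%3d'%x for x in g[v,246:272]))
tl=lambda u,v,z:((onz(f,u,v,z,f)-f['tool_pos'])@R)[:2]
# stand top near (lower-image) and far edges: red-brown top => vertical gradients per column
b=(im[...,0]-im[...,2])
for u in range(234,284,4):
  d=b[160:240,u];print(u,' '.join('%d'%x for x in d[::3]))
"
```

```text
200 213 229 225 223 224 224 224 220 205 180 158 133 121 120 121 121 119 120 119 113 135 165 174 175 176 149
204 229 228 227 228 228 227 228 215 195 181 157 132 117 121 119 121 122 120 121 118 123 161 177 175 177 178
208 231 224 223 223 224 225 214 194 185 171 154 158 162 160 159 159 158 157 158 155 151 158 174 177 181 174
212 109 201 227 221 220 221 209 188 207 191 150 161 164 166 170 173 175 176 176 170 156 162 175 169 125  61
216  94  91  87 100 143 167 182 192 222 206 158 167 169 170 171 174 174 177 176 168 133  66  61  63  64  65
220  93  95  93  90  83 144 183 208 227 203 160 167 168 168 167 171 173 174 171 148 110  84  89  90  89  91
224  93  90  93  91  84 144 182 216 205 162 164 168 169 171 174 176 178 176 168 135  87  89  91  89  94  91
228  94  86  86  84  80 162 207 228 205 161 169 170 172 174 176 179 179 176 152 107  86  87  89  93  93  92
232 126 127 124 122 134 173 220 236 208 168 173 175 176 174 177 177 174 163 147 137 138 137 136 134 134 134
236 117 120 119 119 129 188 223 227 225 224 224 225 223 223 223 213 190 151 127 126 126 126 127 125 125 126
240 127 132 131 129 
[... 523 characters left out ...]
32 34
250 -4 32 41 39 36 87 86 87 91 88 86 59 3 4 5 5 4 5 1 83 84 87 82 49 30 33 23
254 -2 26 37 42 38 84 84 85 82 82 86 3 6 4 5 4 4 4 4 5 4 4 3 4 5 4 5
258 -4 13 37 39 39 68 81 81 83 86 1 1 2 2 1 2 4 3 4 3 2 4 3 3 4 5 4
262 -2 -6 42 42 39 55 85 84 80 84 4 2 1 3 4 1 3 2 5 3 4 3 5 3 4 4 1
266 -5 -4 42 43 42 30 87 85 86 73 62 8 3 3 3 0 3 4 2 13 42 73 85 81 35 37 35
270 -3 -6 42 40 43 35 83 82 81 52 58 54 44 0 3 2 3 11 58 59 86 84 82 83 36 35 35
274 -4 -1 39 39 37 35 79 81 82 61 57 57 55 58 58 56 57 60 56 58 86 86 84 86 37 37 34
278 -3 -4 35 41 35 36 83 85 87 58 57 62 59 58 59 59 62 60 51 38 50 44 27 29 36 37 37
282 -5 -4 -4 3 19 39 85 87 91 62 39 25 24 17 10 19 19 23 24 37 38 34 31 31 35 36 32
```

```bash
python3 -c "
from h import *
f=dict(np.load('pics/w13.npz'));R=f['tool_rot']
tl=lambda u,v,z:((onz(f,u,v,z,f)-f['tool_pos'])@R)[:2].round(1)
for a in((260.7,207.3,95),(258.6,234.3,95),(257,243.5,95),(255.4,216,95),(265.5,216,95),(254.2,232,95),(263,232,95)):print(a,tl(*a))
for a in((242,173.7,50),(270,177.2,50),(238,227.3,50),(270,231,50)):print('stand',tl(*a))
print('collar L R',tl(244.5,204,55),tl(271.5,204,55),tl(258,189,55))
"
```

```text
(260.7, 207.3, 95) [13.2  3.3]
(258.6, 234.3, 95) [-7.5  1.9]
(257, 243.5, 95) [-14.8   0.8]
(255.4, 216, 95) [ 6.7 -0.4]
(265.5, 216, 95) [6.7 6.7]
(254.2, 232, 95) [-5.7 -1.2]
(263, 232, 95) [-5.7  5. ]
stand [ 25.2 -11.6]
stand [22.2 11.6]
stand [-23.6 -15.8]
stand [-27.2  12.5]
collar L R [ 0.3 -9.6] [ 0.4 13. ] [13.5  1.7]
```

Emit:
{"name": "jog_arm", "arguments": {
  "series": [
    {"dp": [-0.6, 2.1, 0], "rot": [0, 0, 0.115], "fingers": 0.4},
    {"dp": [0, 0, 35], "rot": [0, 0, 0], "fingers": 0.4},
    {"dp": [0, 0, 24], "rot": [0, 0, 0], "fingers": 0.5},
    {"dp": [0, 0, 10], "rot": [0, 0, 0], "fingers": 0.6},
    {"dp": [0, 0, 0], "rot": [0, 0, 0], "fingers": 0.7},
    {"dp": [0, 0, 0], "rot": [0, 0, 0], "fingers": 0.7}
  ]
}}

```text
t: 29.25
tool_pos: [435.7, -14.6, 124.4]
tool_rot: [[-0.996, 0.094, 0.002], [0.094, 0.996, 0.0], [-0.001, 0.0, -1.0]]
force: [0.3, -0.5, 0.8]
gripper_width: 0.297
grip_force: 0.0
```

Emit:
{"name": "jog_arm", "arguments": {
  "series": [
    {"dp": [0, 0, 0], "rot": [0, 0, 0], "fingers": 1},
    {"dp": [0, 0, 0], "rot": [0, 0, 0], "fingers": 1},
    {"dp": [0, 0, 0], "rot": [0, 0, 0], "fingers": 1},
    {"dp": [0, 0, 0], "rot": [0, 0, 0], "fingers": 1},
    {"dp": [0, 0, 0], "rot": [0, 0, 0], "fingers": 1}
  ]
}}

```text
t: 29.88
tool_pos: [435.5, -14.6, 124.1]
tool_rot: [[-0.996, 0.094, 0.001], [0.094, 0.996, 0.0], [-0.001, 0.0, -1.0]]
force: [0.2, 0.5, 6.5]
gripper_width: 0.099
grip_force: 30.0
```

```bash
python3 -c "
from h import *
from cell import arm
s=arm.state();print(s['tool_pos'],s['force'],s['moment'],s['gripper_width']);go([434,-17,124],174.3)"
```

```text
[435.50554508 -14.63109033 124.06472028] [0.22331936 0.49530973 6.49316506] [ 0.05716509  0.04251516 -0.03274347] 0.09850852520902549
dp [ 1.3 -2.5  0.1] n 1 each [ 1.3 -2.5  0.1] head 174.62 rotz 0.006 q [-0.05  0.96]
```

Emit:
{"name": "jog_arm", "arguments": {
  "series": [
    {"dp": [0, 0, -20], "rot": [0, 0, 0], "fingers": 1},
    {"dp": [0, 0, -40], "rot": [0, 0, 0], "fingers": 1},
    {"dp": [0, 0, -45], "rot": [0, 0, 0], "fingers": 1},
    {"dp": [0, 0, 0], "rot": [0, 0, -0.15], "fingers": 1},
    {"dp": [0, 0, 0], "rot": [0, 0, -0.155], "fingers": 1},
    {"dp": [0, 0, 0], "rot": [0, 0, 0], "fingers": 1}
  ]
}}

```text
t: 30.62
tool_pos: [435.0, -14.8, 228.6]
tool_rot: [[-0.978, -0.208, -0.0], [-0.208, 0.978, 0.0], [0.0, 0.0, -1.0]]
force: [0.2, 1.7, -1.9]
gripper_width: 0.101
grip_force: 30.0
```

```bash
python3 -c "
from h import *
go([425.1,249.4,230],192.1)
from cell import arm
print(arm.state()['gripper_width'])"
```

```text
dp [-45.3 260.5  -1.3] n 5 each [-9.1 52.1 -0.3] head -168.01 rotz -0.002 q [0.14 1.21]
0.10077969065446785
```

Emit:
{"name": "jog_arm", "arguments": {
  "series": [
    {"dp": [-9, 52, 0], "rot": [0, 0, 0], "fingers": 1},
    {"dp": [-9, 52, 0], "rot": [0, 0, 0], "fingers": 1},
    {"dp": [-9, 52, 0], "rot": [0, 0, 0], "fingers": 1},
    {"dp": [-9, 52, 0], "rot": [0, 0, 0], "fingers": 1},
    {"dp": [-9.3, 52.5, 0], "rot": [0, 0, 0], "fingers": 1},
    {"dp": [0, 0, 0], "rot": [0, 0, 0], "fingers": 1},
    {"dp": [0, 0, 0], "rot": [0, 0, 0], "fingers": 1}
  ]
}}

```text
t: 31.5
tool_pos: [424.5, 248.8, 228.2]
tool_rot: [[-0.978, -0.208, -0.001], [-0.208, 0.978, -0.002], [0.001, -0.002, -1.0]]
force: [0.1, -1.9, -1.2]
gripper_width: 0.099
grip_force: 30.0
```

```bash
python3 -c "
from h import *
from cell import arm
f,s=snap('wrist','w14',1)
go([425.1,249.4,190],192.1);print(s['force'],s['moment'])
print('kh',proj(f,[425.1,249.4,64],s),'tip',proj(f,s['tool_pos']+np.array(s['tool_rot'])@[0,0,117],s))
im=f['image'].astype(int);R=np.array(s['tool_rot'])
m=((im[...,0]-im[...,2])>60)&(im[...,0]>130)
n,l,st,c=cv2.connectedComponentsWithStats(m.astype(np.uint8))
for i in range(1,n):
  if st[i,4]>10: print(c[i].round(1),st[i],onz(f,*c[i],64,s)[:2].round(1))
"
```

```text
dp [-0.7  1.3 38.2] n 1 each [-0.7  1.3 38.2] head -168.05 rotz -0.003 q [-0.44  0.79]
[ 0.13182637 -1.89968451 -1.22857255] [-0.00080936  0.02804532  0.00993888]
kh [256.48949563 195.28575705] tip [255.67306251 214.22809992]
[502.9  29.7] [492   0  20  65 314] [252.7 407.2]
[229.9 169.7] [227 167   7   6  31] [406.3 220.9]
[283.4 169.6] [281 167   6   6  30] [396.1 267.9]
[256.4 194.8] [254 187   6  15  80] [424.6 249.2]
[231.4 218.7] [229 216   6   6  29] [453.3 231. ]
[281.5 218.9] [279 216   6   6  27] [443.4 277.8]
[212.2 232.6] [188 229  57   9 416] [471.6 215.4]
[300.6 232.7] [268 229  58  10 438] [453.6 299.4]
[295.8 313.7] [291 287   9  54 286] [548.5 319.4]
[214.8 323.2] [213 302   6  39 139] [579.6 235.9]
[ 66.7 337.5] [ 65 336   5   4  11] [634.5  77. ]
```

Emit:
{"name": "jog_arm", "arguments": {
  "series": [
    {"dp": [-0.6, 0.8, 30], "rot": [0, 0, 0], "fingers": 1},
    {"dp": [0, 0, 8], "rot": [0, 0, 0], "fingers": 1},
    {"dp": [0, 0, 0], "rot": [0, 0, 0], "fingers": 1},
    {"dp": [0, 0, 0], "rot": [0, 0, 0], "fingers": 1}
  ]
}}

```text
t: 32.05
tool_pos: [425.7, 250.3, 191.3]
tool_rot: [[-0.978, -0.209, 0.001], [-0.209, 0.978, 0.0], [-0.001, 0.0, -1.0]]
force: [-0.5, 0.0, -1.7]
gripper_width: 0.1
grip_force: 30.0
```

```bash
python3 -c "
from h import *
from cell import arm
f,s=snap('wrist','w15',1)
go([425.0,249.4,184],192.1)
print('kh',proj(f,[425,249.4,64],s),'tip',proj(f,s['tool_pos']+np.array(s['tool_rot'])@[0,0,117],s))
im=f['image'].astype(int);g=im.sum(2)//3
for v in range(176,236,3):print(v,' '.join('%3d'%x for x in g[v,238:276:2]))
"
```

```text
dp [ 1.  -0.9  7.3] n 1 each [ 1.  -0.9  7.3] head -167.94 rotz -0.001 q [-0.47  0.75]
kh [254.73945258 208.03478701] tip [255.67221318 214.22895461]
176 203 204 204 204 205 204 205 205 204 205 204 206 206 205 206 207 205 206 206
179 202 202 202 202 203 202 203 202 203 203 203 203 203 203 204 203 203 204 203
182 203 204 203 203 204 204 205 203 204 204 204 203 205 205 205 204 205 204 206
185 204 204 203 203 205 203 203 205 206 204 204 204 205 204 205 205 205 205 205
188 205 204 205 205 205 205 205 205 206 205 206 205 205 204 204 205 206 206 206
191 207 207 207 209 208 209 208 209 209 210 209 209 209 210 210 211 211 212 210
194 206 205 205 204 205 207 208 207 208 208 207 206 207 207 206 207 207 208 207
197 206 206 205 205 207 201 150 103 114 121 107 200 209 208 208 210 209 209 208
200 206 207 206 206 207 202 146 117 107  96 106 201 208 208 207 208 207 208 208
203 205 205 206 205 206 201 139 114  88  95 104 200 206 208 207 207 207 210 211
206 210 209 211 210 211 213 144  89  92  94  87 212 212 213 216 163 172 162 164
209 205 205 205 205 206 208 140  89 116 132 112 202 185 208 189 154 156 158 158
212 209 210 210 210 210 213 142 119 131 119 107 202 211 211 210 211 160 161 161
215 204 204 205 205 206 208 140 128 128 119 105 199 207 207 206 211 154 156 156
218 205 206 205 207 206 208 152 169 123 118 106 203 209 209 210 185 156 157 157
221 200 200 201 200 200 200 202 192 121 118 106 182 202 202 202 203 203 203 204
224 208 209 208 209 208 210 213 204 181 181 175 194 214 212 210 211 210 212 212
227 201 201 203 203 189 138 101 108 107 108 111 103 104 143 194 206 204 204 204
230 206 206 197 140 118 116 104 107 108 110 107 106 102 127 110 131 213 209 208
233 220 185 176 153 165 138 105 107 110 106 107 105 103 143 169 152 106 176 222
```

Emit:
{"name": "jog_arm", "arguments": {
  "series": [
    {"dp": [0.8, -0.9, 3], "rot": [0, 0, 0], "fingers": 1},
    {"dp": [0, 0, 3], "rot": [0, 0, 0], "fingers": 1},
    {"dp": [0, 0, 3], "rot": [0, 0, 0], "fingers": 1},
    {"dp": [0, 0, 3], "rot": [0, 0, 0], "fingers": 1},
    {"dp": [0, 0, 0], "rot": [0, 0, 0], "fingers": 1}
  ]
}}

```text
t: 32.72
tool_pos: [424.6, 249.4, 178.3]
tool_rot: [[-0.978, -0.21, -0.0], [-0.21, 0.978, -0.0], [0.001, -0.0, -1.0]]
force: [0.1, -0.2, -1.3]
gripper_width: 0.098
grip_force: 30.0
```

Emit:
{"name": "jog_arm", "arguments": {
  "series": [
    {"dp": [0, 0, 3], "rot": [0, 0, 0], "fingers": 1},
    {"dp": [0, 0, 3], "rot": [0, 0, 0], "fingers": 1},
    {"dp": [0, 0, 3], "rot": [0, 0, 0], "fingers": 1},
    {"dp": [0, 0, 3], "rot": [0, 0, 0], "fingers": 1},
    {"dp": [0, 0, 0], "rot": [0, 0, 0], "fingers": 1}
  ]
}}

```text
t: 33.35
tool_pos: [424.6, 249.4, 166.4]
tool_rot: [[-0.978, -0.21, -0.0], [-0.21, 0.978, -0.0], [0.0, -0.0, -1.0]]
force: [-0.8, 0.1, -1.0]
gripper_width: 0.102
grip_force: 30.0
```

Emit:
{"name": "jog_arm", "arguments": {
  "series": [
    {"dp": [0, 0, 2.5], "rot": [0, 0, 0], "fingers": 1},
    {"dp": [0, 0, 2.5], "rot": [0, 0, 0], "fingers": 1},
    {"dp": [0, 0, 2.5], "rot": [0, 0, 0], "fingers": 1},
    {"dp": [0, 0, 2.5], "rot": [0, 0, 0], "fingers": 1},
    {"dp": [0, 0, 0], "rot": [0, 0, 0], "fingers": 1}
  ]
}}

```text
t: 33.98
tool_pos: [425.0, 249.7, 157.3]
tool_rot: [[-0.978, -0.21, 0.001], [-0.21, 0.978, 0.001], [-0.001, 0.0, -1.0]]
force: [0.1, -0.8, 3.5]
gripper_width: 0.097
grip_force: 30.0
```

Emit:
{"name": "jog_arm", "arguments": {
  "series": [
    {"dp": [0, 0, 2.5], "rot": [0, 0, 0], "fingers": 1},
    {"dp": [0, 0, 2.5], "rot": [0, 0, 0], "fingers": 1},
    {"dp": [0, 0, 2.5], "rot": [0, 0, 0], "fingers": 1},
    {"dp": [0, 0, 2.5], "rot": [0, 0, 0], "fingers": 1},
    {"dp": [0, 0, 0], "rot": [0, 0, 0], "fingers": 1}
  ]
}}

```text
t: 34.6
tool_pos: [425.0, 249.7, 148.1]
tool_rot: [[-0.978, -0.21, 0.002], [-0.21, 0.978, 0.001], [-0.002, 0.0, -1.0]]
force: [-1.9, -1.3, 11.8]
gripper_width: 0.094
grip_force: 30.0
```

Emit:
{"name": "jog_arm", "arguments": {
  "series": [
    {"dp": [0, 0, 2.5], "rot": [0, 0, 0], "fingers": 1},
    {"dp": [0, 0, 2.5], "rot": [0, 0, 0], "fingers": 1},
    {"dp": [0, 0, 2.5], "rot": [0, 0, 0], "fingers": 1},
    {"dp": [0, 0, 2.5], "rot": [0, 0, 0], "fingers": 1},
    {"dp": [0, 0, 0], "rot": [0, 0, 0], "fingers": 1}
  ]
}}

```text
t: 35.22
tool_pos: [424.9, 249.7, 138.0]
tool_rot: [[-0.978, -0.21, 0.002], [-0.21, 0.978, 0.001], [-0.002, 0.0, -1.0]]
force: [-2.1, -1.9, 16.9]
gripper_width: 0.095
grip_force: 30.0
```

Emit:
{"name": "jog_arm", "arguments": {
  "series": [
    {"dp": [0, 0, 1], "rot": [0, 0, 0], "fingers": 1},
    {"dp": [0, 0, 1], "rot": [0, 0, 0], "fingers": 1},
    {"dp": [0, 0, 0], "rot": [0, 0, 0], "fingers": 1},
    {"dp": [0, 0, 0], "rot": [0, 0, 0], "fingers": 1}
  ]
}}

```text
t: 35.72
tool_pos: [424.9, 249.7, 137.7]
tool_rot: [[-0.978, -0.21, 0.003], [-0.21, 0.978, 0.001], [-0.003, 0.0, -1.0]]
force: [-5.1, -2.7, 36.8]
gripper_width: 0.102
grip_force: 30.0
```

Emit:
{"name": "jog_arm", "arguments": {
  "series": [
    {"dp": [0, 0, -1], "rot": [0, 0, 0], "fingers": 1},
    {"dp": [0, 0, 0], "rot": [0, 0, 0.1], "fingers": 1},
    {"dp": [0, 0, 0], "rot": [0, 0, 0.1], "fingers": 1},
    {"dp": [0, 0, 0], "rot": [0, 0, 0.1], "fingers": 1},
    {"dp": [0, 0, 0], "rot": [0, 0, 0.1], "fingers": 1},
    {"dp": [0, 0, 0], "rot": [0, 0, 0], "fingers": 1}
  ]
}}

```text
t: 36.48
tool_pos: [425.2, 249.9, 137.8]
tool_rot: [[-0.982, 0.188, 0.003], [0.188, 0.982, 0.001], [-0.002, 0.002, -1.0]]
force: [-2.9, -1.0, 25.6]
gripper_width: 0.101
grip_force: 30.0
```

```bash
python3 -c "
from h import *
from cell import arm
s=arm.state();print(s['force'],s['moment']);go([425,249.6,138],102.1)"
```

```text
[-2.93429356 -1.03809244 25.56126513] [-0.2753313   0.64064462  0.04970994]
dp [ 0.2 -0.4 -0.2] n 1 each [ 0.2 -0.4 -0.2] head 169.16 rotz 1.17 q [-0.57  0.49]
```

Emit:
{"name": "jog_arm", "arguments": {
  "series": [
    {"dp": [0, 0, 0], "rot": [0, 0, 0.12], "fingers": 1},
    {"dp": [0, 0, 0], "rot": [0, 0, 0.12], "fingers": 1},
    {"dp": [0, 0, 0], "rot": [0, 0, 0.12], "fingers": 1},
    {"dp": [0, 0, 0], "rot": [0, 0, 0.12], "fingers": 1},
    {"dp": [0, 0, 0], "rot": [0, 0, 0.12], "fingers": 1},
    {"dp": [0, 0, 0], "rot": [0, 0, 0.12], "fingers": 1},
    {"dp": [0, 0, 0], "rot": [0, 0, 0.12], "fingers": 1},
    {"dp": [0, 0, 0], "rot": [0, 0, 0.12], "fingers": 1},
    {"dp": [0, 0, 0], "rot": [0, 0, 0.12], "fingers": 1},
    {"dp": [0, 0, 0], "rot": [0, 0, 0], "fingers": 1}
  ]
}}

```text
t: 37.72
tool_pos: [425.5, 250.7, 137.9]
tool_rot: [[-0.297, 0.955, 0.003], [0.955, 0.297, 0.003], [0.002, 0.004, -1.0]]
force: [-2.4, -0.1, 24.8]
gripper_width: 0.098
grip_force: 30.0
```

```bash
python3 -c "
from h import *
from cell import arm
s=arm.state();print(s['force'],s['moment']);go([425,249.6,138],102.1)"
```

```text
[-2.38098906 -0.09324388 24.7656697 ] [-0.02617271  0.62851545  0.09417177]
dp [-0.9 -0.8 -0.2] n 1 each [-0.9 -0.8 -0.2] head 107.3 rotz 0.091 q [-0.67 -0.09]
```

Emit:
{"name": "jog_arm", "arguments": {
  "series": [
    {"dp": [-0.5, -0.3, 0], "rot": [0, 0, 0.05], "fingers": 1},
    {"dp": [0, 0, 0], "rot": [0, 0, 0.05], "fingers": 1},
    {"dp": [0, 0, 0], "rot": [0, 0, 0.05], "fingers": 1},
    {"dp": [0, 0, 0], "rot": [0, 0, 0], "fingers": 1},
    {"dp": [0, 0, 0], "rot": [0, 0, 0], "fingers": 1}
  ]
}}

```text
t: 38.35
tool_pos: [425.7, 250.5, 137.9]
tool_rot: [[-0.153, 0.988, 0.004], [0.988, 0.153, 0.004], [0.003, 0.004, -1.0]]
force: [-2.0, 1.3, 24.2]
gripper_width: 0.103
grip_force: 30.0
```

```bash
python3 -c "
from h import *
from cell import arm
s=arm.state();print(s['force'],s['moment']);go([425,249.6,138],102.1)"
```

```text
[-2.03356881  1.26601597 24.23893241] [0.16528603 0.58850081 0.14198439]
dp [-0.8 -0.8 -0.2] n 1 each [-0.8 -0.8 -0.2] head 98.79 rotz -0.058 q [-0.68 -0.17]
```

Emit:
{"name": "jog_arm", "arguments": {
  "series": [
    {"dp": [0, 0, 0], "rot": [0, 0, 0.05], "fingers": 1},
    {"dp": [0, 0, 0], "rot": [0, 0, 0.05], "fingers": 1},
    {"dp": [0, 0, 0], "rot": [0, 0, 0], "fingers": 1},
    {"dp": [0, 0, 0], "rot": [0, 0, 0], "fingers": 1}
  ]
}}

```text
t: 38.85
tool_pos: [425.8, 250.5, 137.9]
tool_rot: [[-0.053, 0.999, 0.004], [0.999, 0.053, 0.004], [0.004, 0.004, -1.0]]
force: [-1.3, 1.9, 24.1]
gripper_width: 0.097
grip_force: 30.0
```

```bash
python3 -c "
from h import *
from cell import arm
s=arm.state();print(s['force'],s['moment']);go([425,249.6,138],102.1)"
```

```text
[-1.34536318  1.89114515 24.07937409] [0.15783406 0.57992929 0.13795025]
dp [-0.9 -0.8 -0.2] n 1 each [-0.9 -0.8 -0.2] head 93.06 rotz -0.158 q [-0.69 -0.22]
```

Emit:
{"name": "jog_arm", "arguments": {
  "series": [
    {"dp": [0, 0, 0], "rot": [0, 0, 0.04], "fingers": 1},
    {"dp": [0, 0, 0], "rot": [0, 0, 0.04], "fingers": 1},
    {"dp": [0, 0, 0], "rot": [0, 0, 0], "fingers": 1},
    {"dp": [0, 0, 0], "rot": [0, 0, 0], "fingers": 1}
  ]
}}

```text
t: 39.35
tool_pos: [425.8, 250.5, 137.8]
tool_rot: [[0.025, 1.0, 0.004], [1.0, -0.025, 0.004], [0.004, 0.004, -1.0]]
force: [-1.6, 1.3, 23.2]
gripper_width: 0.103
grip_force: 30.2
```

```bash
python3 -c "
from h import *
from cell import arm
go([425,249.6,138],102.1)
for i in range(4):
  s=arm.state();print(s['force'],s['moment']);f,s=snap('wrist','w%d'%(20+i))
R=np.array(s['tool_rot']);g=f['image'].astype(int).sum(2)//3
for z in(45,48,50):print(z,[proj(f,s['tool_pos']+R@[a,b,z],s).round(1).tolist() for a,b in((15,-4.5),(15,4.5),(-15,-4.5))])
for v in range(226,300,4):print(v,' '.join('%3d'%x for x in g[v,226:290:2]))
"
```

```text
dp [-0.9 -0.8 -0.2] n 1 each [-0.9 -0.8 -0.2] head 88.54 rotz -0.237 q [-0.7  -0.26]
[-1.58886914  1.28437714 23.20027165] [0.13800159 0.46395438 0.39528014]
[-2.35113657  0.84140133 22.91022167] [0.17254398 0.48687798 0.36339862]
[-0.94411099  0.75691718 23.76732972] [0.14269049 0.49653079 0.44506217]
[-2.47460215  0.89810031 23.08288445] [0.13566781 0.49234652 0.41287403]
45 [[248.8, 240.6], [266.6, 240.6], [249.2, 290.1]]
48 [[248.9, 237.8], [266.4, 237.8], [249.3, 286.6]]
50 [[249.0, 235.9], [266.2, 236.0], [249.4, 284.3]]
226 171 173 169 170 170 172 170 170 169 169 172 164 129 136 137 140 139 137 158 173 173 169 165 166 172 171 166 168 163 233 231 233
230 168 172 171 169 173 172 171 170 174 133 134 129 131 137 136 141 138 138 138 164 145 150 167 163 170 174 172 166 163 232 231 232
234 237 156  65  38  43  89  81  64  60  82  81 112 131 138 137 140 139 139 141  89  81  84  68  74  82  89  39  43  79 190 240 234
238  41  49  47  46  47  40  38  40  39  40  36 124 133 137 139 140 140 138 142  85  39  38  40  43  41  39  46  45  44  45  45  54
242  46  44  45  45  46  40  36  42  40
[... 1240 characters left out ...]
  40  40  40  42  45  42  42  44  47  45
282  48  46  48  47  46  46  45  43  44  43  60 196 223 230 230 234 236 237 211 170  64  45  47  45  49  50  49  47  47  47  45  48
286  46  58  91  89  89  90  91  90  91  89 129 185 220 233 234 236 239 240 214 169 116  55  56  57  57  59  57  57  56  44  44  47
290  43  51  92  91  91  92  88  89  91  89 147 182 220 236 239 239 239 241 215 198 111  92  91  91  95  72  57  56  56  40  43  48
294  48  48  89  90  90  89  88  89  90  90 149 181 220 238 241 242 245 243 238 219 100  90  90  92  93  90  56  56  55  41  42  44
298  58  59  76  74  72  74  75  74  73  73 107 117 146 163 163 163 159 160 155 143  84  74  75  74  75  77  61  63  64  55  57  59
```

```bash
python3 -c "
from cell import arm
print(arm.sign_off())"
```

```text
the job is handed in; nothing more can be done
None
```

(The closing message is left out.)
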